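# Hook lens carriers into the rinse stand, spray, dry and unload

### The job

Clean the spectacle lenses: put every lens carrier into the bay of its own colour, hooking its tongue under the bay's lip and swinging the other end down until it lies flat and fully home. When all are in, press the sprayer's red cap all the way down and let it come up, then throw the dryer's green toggle fully over to on, let it run for at least 3 seconds with every carrier in its bay, and throw the toggle fully back to off. Then take the carriers out and lay them all flat on the grey mat again, handles up; leave the case, the spectacles and the jar where they are.

Things in the scene. Friction and masses are not known exactly. Their poses are not given: they have to be found in the camera images.
- carrier_red: red lens carrier (may be absent), 120 g, flat on the mat. Plate 112 x 52 x 8 mm (x, y, z); origin: centre of its underside, z up. A tongue 30 mm wide, 4 mm thick, level with the underside, sticks out 18 mm at the -x end: its tip is at x = -74 mm; the other end is at x = +56. Black upright handle at the middle: 14 mm thick in x, 30 mm wide in y, its top at z = 44 mm.
- carrier_blue: blue lens carrier (may be absent), 120 g, flat on the mat. Plate 112 x 52 x 8 mm (x, y, z); origin: centre of its underside, z up. A tongue 30 mm wide, 4 mm thick, level with the underside, sticks out 18 mm at the -x end: its tip is at x = -74 mm; the other end is at x = +56. Black upright handle at the middle: 14 mm thick in x, 30 mm wide in y, its top at z = 44 mm.
- carrier_yellow: yellow lens carrier (may be absent), 120 g, flat on the mat. Plate 112 x 52 x 8 mm (x, y, z); origin: centre of its underside, z up. A tongue 30 mm wide, 4 mm thick, level with the underside, sticks out 18 mm at the -x end: its tip is at x = -74 mm; the other end is at x = +56. Black upright handle at the middle: 14 mm thick in x, 30 mm wide in y, its top at z = 44 mm.
- bay_red: red bay, fixed on the stand. Origin: centre of underside; z up, x from lip end (nearer the robot) to far stop. Bed top z = 10 mm. Lip over the bed from the end wall (inner face x = -76.5) to x = -64, underside z = 20, top 26. Far stop: inner face x = +58.5, top z = 18. Side guides: inner faces y = +/-29, top z = 18, x from -35 to 35. Carrier home: its origin at (0, 0, 10), axes parallel; 2 to 3 mm of play.
- bay_blue: blue bay, fixed on the stand. Origin: centre of underside; z up, x from lip end (nearer the robot) to far stop. Bed top z = 10 mm. Lip over the bed from the end wall (inner face x = -76.5) to x = -64, underside z = 20, top 26. Far stop: inner face x = +58.5, top z = 18. Side guides: inner faces y = +/-29, top z = 18, x from -35 to 35. Carrier home: its origin at (0, 0, 10), axes parallel; 2 to 3 mm of play.
- bay_yellow: yellow bay, fixed on the stand. Origin: centre of underside; z up, x from lip end (nearer the robot) to far stop. Bed top z = 10 mm. Lip over the bed from the end wall (inner face x = -76.5) to x = -64, underside z = 20, top 26. Far stop: inner face x = +58.5, top z = 18. Side guides: inner faces y = +/-29, top z = 18, x from -35 to 35. Carrier home: its origin at (0, 0, 10), axes parallel; 2 to 3 mm of play.
- stand: Fixed aluminium base plate 190 x 350 x 8 mm (x, y, z) with the three bays 110 mm apart along y. Origin: centre of its underside; z up. A carrier is too long to drop into a bay flat: tilt its tongue end down about 0.22 rad, slide the tongue over the bed in under the lip, then swing the other end down inside the far stop.
- mat: Fixed flat grey rubber mat, 220 x 400 x 3 mm (x, y, z), where the carriers lie at the start and must lie again at the end. Origin: centre of its underside on the table; top at z = 3 mm; z up.
- cap_top (a point): Centre of the top face of the sprayer's red cap (32 mm across, 162 mm above the table when up). The blue bottle below (54 mm across) is fixed on a foot 80 mm square. Push straight down.
- cap (a joint): Travel of the sprayer cap, m: 0 up, 0.008 fully down. It is sprung: about 2 N to start it, 6 N fully down; it comes back up by itself when let go.
- dryer: Fixed white air dryer, 60 x 200 x 55 mm (x, y, z), behind the bays. Origin: centre of its underside; z up. On its top stands the switch block, 50 x 70 x 25 mm (x, y, z), with the toggle's pivot axis along x, above the origin at z = 77 mm.
- switch_tip (a point): Centre of the green ball (26 mm across) at the end of the dryer's toggle, 80 mm from its pivot. Off: leaning 0.5 rad to the dryer's -y side; on: 0.5 rad to its +y side. Light (about 1 N at the ball); stays where it is left.
- switch (a joint): Angle of the toggle, rad: 0 off, fully over to on at 1.0.
- case: Black spectacle case, 160 x 60 x 45 mm; origin at the centre of its underside. Not part of the job.
- specs: Folded orange spectacles, about 125 x 44 x 14 mm; origin on the table near their middle. Not part of the job.
- jar: Small amber glass jar, 60 mm across, 60 mm high; origin at the centre of its underside. Not part of the job.
There are look-alikes about, which are no part of the job. What is shaped like the carrier_blue but purple is not meant.

How it is judged:
On the way, in this order (a step that is already met when the one before it is completed fails the run):
1. every carrier present lies home in the bay of its colour (horizontal distance between carrier_red and bay_red below 0.006 m and z of carrier_red in the frame of bay_red between 0.008 and 0.013 m and angle between the x axis of carrier_red and the x axis of bay_red, either way round below 0.08 rad and angle between the z axis of carrier_red and the z axis of bay_red, either way round below 0.045 rad and horizontal distance between carrier_blue and bay_blue below 0.006 m and z of carrier_blue in the frame of bay_blue between 0.008 and 0.013 m and angle between the x axis of carrier_blue and the x axis of bay_blue, either way round below 0.08 rad and angle between the z axis of carrier_blue and the z axis of bay_blue, either way round below 0.045 rad and horizontal distance between carrier_yellow and bay_yellow below 0.006 m and z of carrier_yellow in the frame of bay_yellow between 0.008 and 0.013 m and angle between the x axis of carrier_yellow and the x axis of bay_yellow, either way round below 0.08 rad and angle between the z axis of carrier_yellow and the z axis of bay_yellow, either way round below 0.045 rad), for 0.2 s.
2. the sprayer cap is pressed all the way down (value of joint cap above 0.0065 m), for 0.05 s.
3. with the cap up again and every carrier home, the dryer's toggle is over to on (all of step 1 and value of joint cap below 0.002 m and value of joint switch above 0.85 rad), for 2.5 s.
4. the toggle is back to off, every carrier still home (all of step 1 and value of joint switch below 0.15 rad), for 0.2 s.
At the end, for the whole second after the job is handed in: Every carrier present lies still and flat on the mat, handle up (level to 0.06 rad, underside within 3 mm of the mat's top, origin within 100 mm in x and 180 mm in y of the mat's centre); the cap is up (under 2 mm) and the toggle off (under 0.15 rad) (x of carrier_red in the frame of mat between -0.1 and 0.1 m and y of carrier_red in the frame of mat between -0.18 and 0.18 m and z of carrier_red in the frame of mat between 0 and 0.006 m and angle between each of carrier_red, carrier_blue, carrier_yellow's own z axis and vertical below 0.06 rad and x of carrier_blue in the frame of mat between -0.1 and 0.1 m and y of carrier_blue in the frame of mat between -0.18 and 0.18 m and z of carrier_blue in the frame of mat between 0 and 0.006 m and x of carrier_yellow in the frame of mat between -0.1 and 0.1 m and y of carrier_yellow in the frame of mat between -0.18 and 0.18 m and z of carrier_yellow in the frame of mat between 0 and 0.006 m and linear speed of each of carrier_red, carrier_blue, carrier_yellow below 0.02 m/s and value of joint cap below 0.002 m and value of joint switch below 0.15 rad); the robot touches nothing.
It fails at once if case moved more than 30 mm (distance of case from where it was at the start of the episode above 0.03 m).
It fails at once if spectacles moved more than 30 mm (distance of specs from where it was at the start of the episode above 0.03 m).
It fails at once if jar moved more than 30 mm (distance of jar from where it was at the start of the episode above 0.03 m).
Of carrier_red, carrier_blue, carrier_yellow only 2 to 3 are there at a start; the rules pass over those that are not, and their reading is None.
At some moment in a run one of carrier_red, carrier_blue, carrier_yellow may be knocked a few centimetres aside while the robot is not near it.
Once in a run the grip may slacken for a moment while it holds something.
It also fails if it takes over 210 s, if anything falls off the work surface, if the arm or the gripper's body presses on something with over 40 N, if the wrist force passes 120 N, or if a joint passes its speed limit or range.

### The arm

A 6-joint arm with a two-finger parallel gripper is mounted at the origin on the work surface. World frame = base frame: x ahead of the robot, y to its left, z up, the work surface at z = 0. Lengths are in m, angles in rad, forces in N, time in s.
With the tool pointing down it reaches from about 0.425 to 0.925 m from the base axis. Payload 12.5 kg.
Tool frame: the origin (TCP) lies between the finger pads; the fingertips stand 17 mm ahead of it and the grasp point (between the pads) lies 2 mm behind it; z points along the fingers, y is the line along which they close (so a half turn about z gives the same grasp; the last joint's range is limited). The gripper opens to 85 mm and grips with 20 to 120 N. Pads are 22 mm wide; open, the fingers measure 114 mm over their backs; the gripper's body (76 mm by 85 mm) begins 54 mm behind the grasp point. The pads swing forward as they close: fully open they stand 13 mm farther back than shut.
Start: joints at [-1.417, 0.491, 1.559, -0, 1.092, -0.106], TCP at [0.161, -0.604, 0.248] pointing down, gripper open.
Joint ranges: [-3.1, 3.1], [-0.84, 2.19], [0.05, 2.79], [-1.13, 4.28], [0.06, 2.93], [-2.69, 2.69]. Speed limits (rad/s): [2.22, 2.22, 2.79, 3.14, 3.14, 3.14].

### API

Orientations are given as a unit quaternion [x, y, z, w].
In Python, from workcell import env gives the robot as it stands. The module is installed in compiled form; this text tells all that it offers.
- The arm moves only by the shell command python3 -m inch 'ROWS' [FORCE]. ROWS is text: rows parted by semicolons, each of 7 numbers parted by spaces: the shift along the tool's x, y, z scaled (see below), then the turn, a rotation vector about the tool's x, y, z scaled (see below), then the opening, from 0 (shut) to 1 (fully open). A call has exactly 5 rows; each row is the pose to reach, as a shift and turn from the pose commanded when the call began, along the tool's axes at that moment, turning the shorter way round; what a row does not reach only later rows make up. The controller multiplies each number of a shift by 0.3 m and each number of a turn by 180 degrees. A row lasts 1/10 s, in which the tool goes at most 50 mm and 8.59 degrees, less where a joint would pass 70% of its speed; a pose out of reach is approached as far as the arm can. A call with a number of a shift or a turn outside -1 to 1 is refused whole. A call with a gripper value outside its range is refused whole. The fingers move at their own pace and stop on an object; FORCE is the grip in N (left out, the last holds). Time passes only in rows, so rows that repeat a pose let the fingers close, or fill a call up. It gives the time, the measured TCP pose, the force, the opening and the grip force at its end, in the units of the state.
- env.get_obs(): the state, without advancing time (a new reading comes with each control period).
- env.get_image(name): name is "scene" or "top" or "wrist"; returns the picture (384x512x3 uint8, red, green, blue); there is no depth.
- env.camera_info(name): a dict with "camera_matrix" (3x3 intrinsics, pixels), "eye" and "rotation" of the camera in the world. Camera axes: x right, y down, z forward; pixel columns grow to the right and rows downward; lengths in m; the calibration is good to about 2 mm. A picture is of the moment at which its call begins: read the wrist's pose just before it. camera_info takes no time and is no camera call; for the wrist camera it gives the pose at the moment of the call.
- env.close_job(): hands the job in; it is judged then, once.
Trained networks look in the newest picture that a camera, given by its name, has taken for a name from the list of things; names that differ only in an ending like _2 or _b are one class to them, and where a whole thing is asked for, a point or a joint stands for the part that bears it (a point fixed in the world has none). Each returns a list of dicts, best first, with "score" (0 to 1); they miss things now and then, are a little off and sometimes report something else, mostly with a low value. They report only what shows in the picture. A call takes as long as a camera call. They do not tell look-alikes from the thing itself.
- env.look_for(camera, name): "location" ([row, column] in pixels, amid what is visible of it).
- env.masks_of(camera, name): "region" (384x512 bool, what is visible of it) and "location" ([row, column] in pixels, amid what is visible of it).
The state is a dict: "clock": time; "joint_positions": joint angles; "joint_vel": joint speeds; "joint_torque": joint torques, N m; "ee_pos": TCP position; "orientation": TCP orientation; "force": force on the tool from outside, world axes, zero at the start; "moment": the same for the moment, N m; "grip_width": opening from 0.0 (shut) to 1.0 (fully open); "finger_force": force on a finger pad.
Only numpy, scipy, OpenCV 4.12 (cv2) and the standard library are available. Lean on these libraries where they do the work, as an engineer would, in place of code of your own. Each camera call takes 0.05 s, during which the arm holds its last target. There are 200 camera calls.

## Working session

There is one attempt and no reset: what is moved stays moved. The work goes in short steps, Python scripts to look and compute and a shell command to move; the robot and the scene stay as the last step left them, time stands still between calls to the robot, and variables do not carry over. Pictures are saved under pics/ and viewed, at most 14 in all, crops included, and the job is handed in when it is done.

```bash
mkdir -p pics
python3 - <<'E'
from workcell import env
import cv2,numpy as np
o=env.get_obs();print({k:np.round(v,3).tolist() for k,v in o.items()})
for c in("top","scene"):
    im=env.get_image(c);cv2.imwrite(f"pics/{c}0.png",cv2.cvtColor(im,cv2.COLOR_RGB2BGR))
    i=env.camera_info(c);print(c,{k:np.round(v,4).tolist() for k,v in i.items()})
    for n in["carrier_red","carrier_blue","carrier_yellow","bay_red","bay_blue","bay_yellow","stand","mat","cap_top","switch_tip","dryer","jar","specs","case"]:
        print(n,[(np.round(d["location"]).tolist(),round(d["score"],2)) for d in env.look_for(c,n)][:4])
E
```

```text
{'clock': 0.0, 'joint_positions': [-1.417, 0.492, 1.559, 0.0, 1.092, -0.106], 'joint_vel': [-0.0, 0.0, 0.001, -0.001, 0.001, 0.0], 'joint_torque': [-0.002, -61.845, -26.16, -0.0, 0.004, 0.0], 'ee_pos': [0.161, -0.604, 0.248], 'orientation': [0.992, 0.13, -0.0, -0.001], 'force': [-0.263, -0.17, 0.111], 'moment': [0.017, -0.0, 0.055], 'finger_force': 0.0, 'grip_width': 0.998}
top {'camera_matrix': [[427.5919, 0.0, 254.0816], [0.0, 427.5919, 189.6921], [0.0, 0.0, 1.0]], 'eye': [0.3859, -0.0742, 1.5026], 'rotation': [0.7161, -0.6969, 0.0296, -0.0259]}
carrier_red [([203.0, 292.0], 0.67)]
carrier_blue [([266.0, 305.0], 0.93), ([210.0, 324.0], 0.8), ([260.0, 370.0], 0.7)]
carrier_yellow [([190.0, 260.0], 0.62), ([143.0, 178.0], 0.24)]
bay_red [([194.0, 136.0], 0.59)]
bay_blue [([203.0, 199.0], 0.55)]
bay_yellow [([204.0, 170.0], 0.62)]
stand [([198.0, 179.0], 0.58)]
mat [([203.0, 293.0], 0.81)]
cap_top [([134.0, 256.0], 0.49)]
switch_tip [([136.0, 189.0], 0.5)]
dryer [([142.0, 180.0], 0.66)]
jar [([183.0, 372.0], 0.61)]
specs []
case [([122.0, 307.0], 0.83), ([153.0, 311.0], 0.67), ([205.0
[... 176 characters left out ...]
0.2775, -0.1188]}
carrier_red [([203.0, 170.0], 0.73), ([281.0, 342.0], 0.66)]
carrier_blue [([154.0, 204.0], 0.91), ([101.0, 208.0], 0.7), ([131.0, 258.0], 0.62)]
carrier_yellow [([283.0, 343.0], 0.59), ([205.0, 242.0], 0.56)]
bay_red [([294.0, 376.0], 0.75), ([188.0, 225.0], 0.33)]
bay_blue [([233.0, 314.0], 0.63)]
bay_yellow [([265.0, 342.0], 0.69)]
stand [([283.0, 274.0], 0.67), ([281.0, 345.0], 0.65)]
mat [([185.0, 227.0], 0.59)]
cap_top [([229.0, 197.0], 0.46)]
switch_tip [([285.0, 276.0], 0.65)]
dryer [([311.0, 280.0], 0.93), ([233.0, 315.0], 0.69), ([284.0, 274.0], 0.36)]
jar [([143.0, 144.0], 0.64)]
specs [([204.0, 167.0], 0.84)]
case [([224.0, 141.0], 0.81), ([234.0, 316.0], 0.53)]
```

Run:
```python
import cv2
im=cv2.imread("pics/top0.png")[90:310,110:410]
cv2.imwrite("pics/top0c.png",cv2.resize(im,None,fx=2.66,fy=2.66,interpolation=cv2.INTER_CUBIC))
```

```text
(no output)
```

View pics/top0c.png

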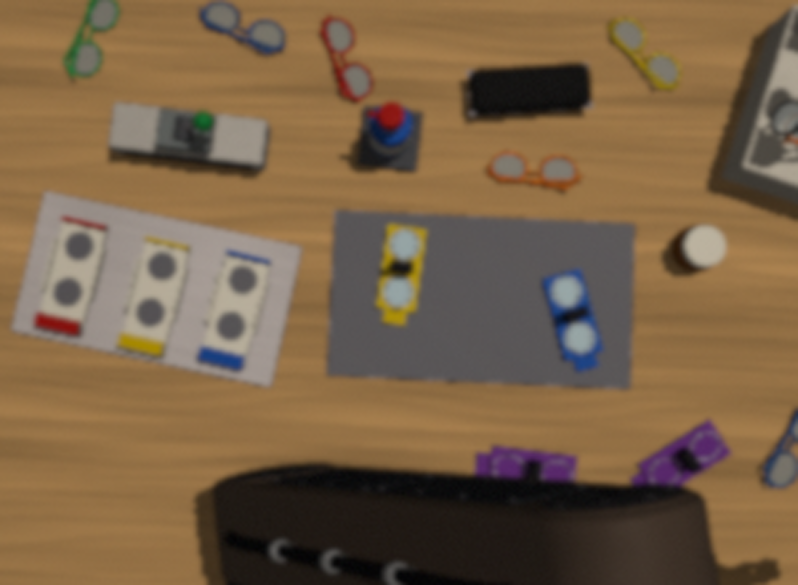

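View pics/scene0.png

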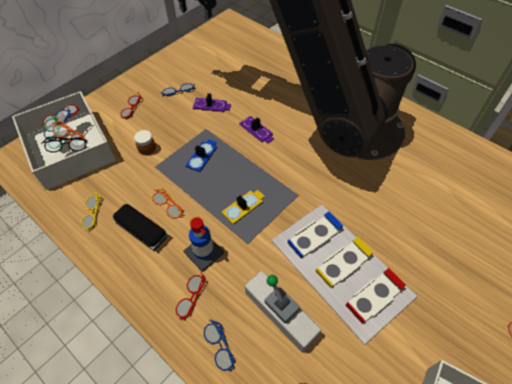

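The view shows the yellow carrier (handle at about col 260, row 190) and the blue one (325, 208) on the mat. Red is absent. The purple look-alikes lie off the mat. The bays, left to right, are red, yellow and blue.

```bash
cat > h.py <<'E'
from workcell import env
import cv2,numpy as np
from scipy.spatial.transform import Rotation as R
HUE={'red':[(0,8),(172,180)],'blue':[(105,125)],'yellow':[(22,34)],'green':[(50,80)]}
def grab(c,name=None):
    i=env.camera_info(c);im=env.get_image(c)
    if name:cv2.imwrite(f"pics/{name}.png",cv2.cvtColor(im,cv2.COLOR_RGB2BGR))
    return im,i
def rot(i): 
    r=np.array(i['rotation'],float); return R.from_matrix(r) if r.shape==(3,3) else R.from_quat(r)
def ray(i,uv,z):
    uv=np.atleast_2d(np.asarray(uv,float));K=np.array(i['camera_matrix'])
    d=np.c_[(uv[:,0]-K[0,2])/K[0,0],(uv[:,1]-K[1,2])/K[1,1],np.ones(len(uv))]
    d=rot(i).apply(d);e=np.array(i['eye'])
    return e+d*((z-e[2])/d[:,2])[:,None]
def proj(i,p):
    p=np.atleast_2d(p);c=rot(i).inv().apply(p-np.array(i['eye']));K=np.array(i['camera_matrix'])
    return np.c_[c[:,0]/c[:,2]*K[0,0]+K[0,2],c[:,1]/c[:,2]*K[1,1]+K[1,2]]
def mask(im,col,smin=120,vmin=50):
    h=cv2.cvtColor(im,cv2.COLOR_RGB2HSV);m=0
    for a,b in HUE[col]: m=m|((h[...,0]>=a)&(h[...,0]<=b)&(h[...,1]>=smin)&(h[...,2]>=vmin))
    return m.astype(np.uint8)
def blobs(m,amin=8):
    n,l,s,c=cv2.connectedComponentsWithStats(m)
    return [(c[k],s[k,4],l==k) for k in range(1,n) if s[k,4]>=amin]
def tool():
    o=env.get_obs();return np.array(o['ee_pos']),R.from_quat(o['orientation'])
E
python3 - <<'E'
from h import *
im,i=grab('top')
print(rot(i).as_matrix().round(3).tolist())
for c in HUE:
    for ce,a,l in blobs(mask(im,c)):
        v,u=np.nonzero(l);P=ray(i,np.c_[u,v],.01)[:,:2]
        (x,y),(w,h),an=cv2.minAreaRect(P.astype(np.float32))
        print(c,a,ce.round(1),'rect c',round(x,3),round(y,3),'size',round(w,3),round(h,3),round(an,1))
for n,z in(("mat",.003),("stand",.008),("dryer",.055)):
    for r in env.masks_of('top',n)[:1]:
        v,u=np.nonzero(r['region']);P=ray(i,np.c_[u,v],z)[:,:2]
        print(n,[np.round(q,3) for q in cv2.minAreaRect(P.astype(np.float32))],cv2.boxPoints(cv2.minAreaRect(P.astype(np.float32))).round(3).tolist())
E
```

```text
[[0.027, -0.997, 0.078], [-1.0, -0.027, -0.004], [0.006, -0.078, -0.997]]
red 34 [233.4 103.7] rect c 0.808 -0.001 size 0.051 0.021 19.8
red 57 [239.4 120.9] rect c 0.747 -0.024 size 0.055 0.025 23.9
red 83 [255.6 132.8] rect c 0.709 -0.079 size 0.041 0.036 57.6
red 8 [ 56.2 137.8] rect c 0.667 0.621 size 0.021 0.004 3.6
red 9 [445.  157.2] rect c 0.637 -0.752 size 0.008 0.013 63.6
red 21 [ 57.8 163.5] rect c 0.578 0.611 size 0.025 0.012 47.3
red 95 [422.8 212.1] rect c 0.446 -0.675 size 0.117 0.025 28.1
red 82 [131.1 211.6] rect c 0.415 0.345 size 0.058 0.017 77.6
blue 88 [257.2 139.6] rect c 0.683 -0.086 size 0.037 0.054 10.5
blue 10 [326.6 193. ] rect c 0.5 -0.334 size 0.017 0.006 54.4
blue 14 [315.5 196.2] rect c 0.486 -0.295 size 0.009 0.019 72.5
blue 44 [329.8 206.6] rect c 0.45 -0.344 size 0.041 0.019 19.3
blue 52 [319.5 209.4] rect c 0.441 -0.314 size 0.057 0.02 15.0
blue 72 [328.8 224.2] rect c 0.392 -0.343 size 0.032 0.05 9.6
blue 62 [192.5 224.4] rect c 0.377 0.13 size 0.053 0.013 77.6
yellow 10 [141.4 100.6] rect c 0.81 0.33 size 0.018 0.008 46.6
yellow 110 [350.4 112. ] 
[... 402 characters left out ...]
402, 0.226]), np.float64(89.112)] [[0.3490000069141388, -0.4090000092983246], [0.574999988079071, -0.4129999876022339], [0.5809999704360962, -0.009999999776482582], [0.35499998927116394, -0.007000000216066837]]
stand [array([0.467, 0.216]), array([0.351, 0.193]), np.float64(78.95)] [[0.33899998664855957, 0.06300000101327896], [0.527999997138977, 0.026000000536441803], [0.5950000286102295, 0.3700000047683716], [0.4059999883174896, 0.40700000524520874]]
dryer [array([0.661, 0.173]), array([0.207, 0.068]), np.float64(84.824)] [[0.6179999709129333, 0.0729999989271164], [0.6850000023841858, 0.06700000166893005], [0.7039999961853027, 0.27300000190734863], [0.6359999775886536, 0.27900001406669617]]
```

```bash
cat >> h.py <<'E'
def goto(p=None,yaw=None,tilt=0.,lead=None):
    """print units from here to TCP p, tool y at yaw, tilted (tongue end down) by tilt"""
    q,r=lead or tool();p=q if p is None else np.array(p,float)
    if yaw is not None:
        y=np.array([np.cos(yaw),np.sin(yaw),0]);z=np.array([0,0,-1.])
        g=R.from_matrix(np.c_[np.cross(y,z),y,z])*R.from_rotvec([-tilt,0,0])
    else: g=r
    print('shift',(r.inv().apply(p-q)/.3).round(4).tolist(),'turn',((r.inv()*g).as_rotvec()/np.pi).round(4).tolist())
E
python3 -m inch '.5 -.447 0 0 0 0 1;.5 -.447 0 0 0 0 1;.5 -.447 0 0 0 0 1;.5 -.447 0 0 0 0 1;.5 -.447 0 0 0 0 1'
python3 -m inch '.5 -.447 0 0 0 -.1 1;.5 -.447 0 0 0 -.19 1;.5 -.447 0 0 0 -.19 1;.5 -.447 0 0 0 -.19 1;.5 -.447 0 0 0 -.19 1'
python3 - <<'E'
from h import *
goto((.46,-.15,.33),-.1)
E
```

```text
clock: 2.2
ee_pos: [0.2731, -0.4318, 0.2487]
orientation: [0.991, 0.131, 0.0, -0.0]
force: [0.5, -1.4, -0.1]
grip_width: 1.001
finger_force: 0.0
clock: 2.7
ee_pos: [0.3836, -0.2643, 0.2485]
orientation: [0.908, 0.42, 0.0, 0.0]
force: [-0.5, -0.0, 0.1]
grip_width: 1.003
finger_force: 0.0
shift [0.4553, -0.0526, -0.2713] turn [0.0001, -0.0001, -0.1924]
```

```bash
python3 -m inch '.455 -.053 -.271 0 0 -.192 1;.455 -.053 -.271 0 0 -.192 1;.455 -.053 -.271 0 0 -.192 1;.455 -.053 -.271 0 0 -.192 1;.455 -.053 -.271 0 0 -.192 1'
python3 - <<'E'
from h import *
im,i=grab('wrist','w1')
print(env.camera_info('wrist'),tool()[0])
for c in ('blue','yellow'):
    for ce,a,l in blobs(mask(im,c),100):
        v,u=np.nonzero(l);P=ray(i,np.c_[u,v],.011)[:,:2]
        print(c,a,ce.round(1),[np.round(q,4) for q in cv2.minAreaRect(P.astype(np.float32))])
E
```

```text
clock: 3.2
ee_pos: [0.4598, -0.154, 0.3305]
orientation: [0.744, 0.668, 0.0, 0.001]
force: [-0.6, -0.5, -0.3]
grip_width: 0.999
finger_force: 0.0
{'camera_matrix': array([[332.98049614,   0.        , 251.4632122 ],
       [  0.        , 332.98049614, 193.63810671],
       [  0.        ,   0.        ,   1.        ]]), 'eye': array([ 0.46722623, -0.07993719,  0.45529057]), 'rotation': array([ 0.9870796 , -0.05609619, -0.00794655,  0.14987975])} [ 0.45904183 -0.15460663  0.32960507]
blue 1791 [444.7  68.7] [array([ 0.7168, -0.0814]), array([0.0678, 0.065 ]), np.float64(0.4522)]
blue 174 [397.6  73.4] [array([ 0.6557, -0.0798]), array([0.0476, 0.0159]), np.float64(87.1592)]
blue 1166 [246.5 262.2] [array([ 0.4363, -0.3275]), array([0.1281, 0.0537]), np.float64(16.6312)]
yellow 1958 [267.9 103.1] [array([ 0.4905, -0.0995]), array([0.0525, 0.13  ]), np.float64(83.8321)]
yellow 595 [480.4 291.4] [array([ 0.7927, -0.4169]), array([0.1245, 0.0438]), np.float64(47.8244)]
```

View pics/w1.png

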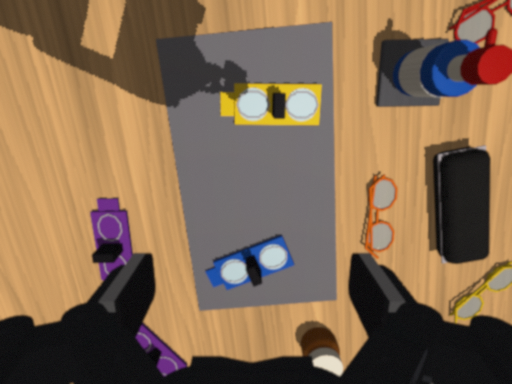

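Run:
```python
from h import *
goto((.4995,-.1755,.2),-.108)
```

```text
shift [-0.0537, 0.1417, 0.4321] turn [0.0001, 0.0002, -0.0017]
```

```bash
python3 -m inch '-.054 .142 .432 0 0 -.002 1;-.054 .142 .432 0 0 -.002 1;-.054 .142 .432 0 0 -.002 1;-.054 .142 .432 0 0 -.002 1;-.054 .142 .432 0 0 -.002 1'
cat >> h.py <<'E'
def carrier(col,z=.011,cam='wrist',name=None):
    im,i=grab(cam,name);m=mask(im,col);out=[]
    m=cv2.morphologyEx(m,cv2.MORPH_CLOSE,np.ones((3,3)))
    for ce,a,l in blobs(m,60):
        v,u=np.nonzero(l);P=ray(i,np.c_[u,v],z)[:,:2].astype(np.float32)
        (cx,cy),(w,h),an=cv2.minAreaRect(P)
        if h>w: an-=90;w,h=h,w
        t=np.radians(an);x=np.array([np.cos(t),np.sin(t)])
        print(col,a,'px',ce.round(0),'origin',(np.array([cx,cy])+.009*x).round(4),'yaw',round(t,4),'size',round(w,4),round(h,4))
E
python3 - <<'E'
from h import *
print(tool()[0],env.camera_info('wrist')['eye'],rot(env.camera_info('wrist')).as_matrix()[:,2])
carrier('yellow',name='w2')
E
```

```text
clock: 3.75
ee_pos: [0.4988, -0.176, 0.2]
orientation: [0.744, 0.668, -0.0, -0.001]
force: [-0.1, -0.1, 0.5]
grip_width: 1.0
finger_force: 0.0
[ 0.49884272 -0.17598111  0.19997492] [ 0.50692902 -0.10143454  0.32575286] [-0.03310588 -0.29397961 -0.95523818]
yellow 4027 px [232.  89.] origin [ 0.4999 -0.1005] yaw -0.1088 size 0.1292 0.0526
```

View pics/w2.png

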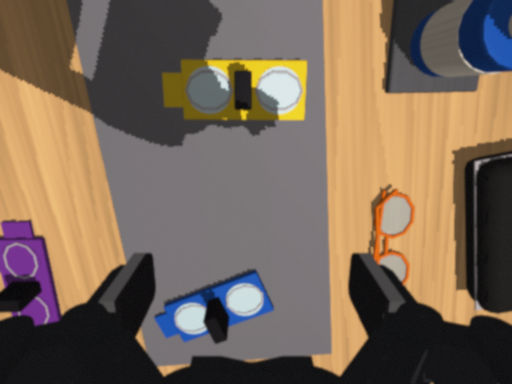

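The wrist view shows the yellow carrier at about (232, 89), upright with its tongue to the left. That agrees with the earlier fix, so I'll grasp it.

Run:
```python
from h import *
goto((.4999,-.1005,.034),-.1088)
```

```text
shift [0.2501, -0.0249, 0.5569] turn [0.0001, 0.0001, 0.0003]
```

```bash
python3 -m inch '.25 -.025 0 0 0 0 1;.25 -.025 0 0 0 0 1;.25 -.025 .2 0 0 0 1;.25 -.025 .35 0 0 0 1;.25 -.025 .35 0 0 0 1'
python3 -m inch '0 0 .1 0 0 0 1;0 0 .207 0 0 0 1;0 0 .207 0 0 0 1;0 0 .207 0 0 0 .5;0 0 .207 0 0 0 0' 60
python3 -m inch '0 0 0 0 0 0 0;0 0 0 0 0 0 0;0 0 0 0 0 0 0;0 0 0 0 0 0 0;0 0 0 0 0 0 0' 60
python3 - <<'E'
from h import *
goto((.4999,-.1005,.034),-.1088)
E
```

```text
clock: 4.3
ee_pos: [0.4984, -0.0992, 0.0931]
orientation: [0.743, 0.669, -0.001, -0.002]
force: [-0.3, -0.4, -0.2]
grip_width: 1.001
finger_force: 0.0
clock: 4.8
ee_pos: [0.5009, -0.1001, 0.0354]
orientation: [0.743, 0.669, 0.001, 0.001]
force: [0.6, -0.2, 0.7]
grip_width: 0.686
finger_force: 0.0
clock: 5.3
ee_pos: [0.5002, -0.0998, 0.0337]
orientation: [0.743, 0.669, 0.0, 0.001]
force: [-0.0, 0.1, 10.1]
grip_width: 0.153
finger_force: 59.4
shift [-0.0026, -0.0009, -0.0009] turn [0.0004, 0.0001, 0.0013]
```

```bash
python3 -m inch '0 0 -.1 0 0 0 0;0 0 -.26 0 0 0 0;0 0 -.42 0 0 0 0;0 0 -.56 0 0 0 0;0 0 -.56 0 0 0 0'
python3 - <<'E'
from h import *
goto((.4526,.1424,.2),-.193)
E
```

```text
clock: 5.8
ee_pos: [0.5015, -0.1001, 0.206]
orientation: [0.743, 0.669, 0.002, 0.004]
force: [0.6, -0.4, -1.4]
grip_width: 0.153
finger_force: 59.0
shift [0.7868, -0.2464, 0.0163] turn [0.0027, 0.0005, 0.0282]
```

```bash
python3 -m inch '.1 -.04 0 0 0 0.01 0;.25 -.1 0 0 0 .02 0;.4 -.13 0 0 0 .028 0;.55 -.17 0 0 0 .028 0;.65 -.2 0 0 0 .028 0'
python3 -m inch '.05 -.02 0 0 0 0 0;.1 -.033 .016 0 0 0 0;.137 -.046 .016 0 0 0 0;.137 -.046 .016 0 0 0 0;.137 -.046 .016 0 0 0 0'
python3 - <<'E'
from h import *
goto((.4526,.1424,.2),-.193)
im,i=grab('wrist','w3')
for ce,a,l in blobs(mask(im,'yellow'),30):
    v,u=np.nonzero(l)
    for z in(.026,.034):
        P=ray(i,np.c_[u,v],z)[:,:2].astype(np.float32)
        print(a,ce.round(0),z,[np.round(q,4) for q in cv2.minAreaRect(P)],cv2.boxPoints(cv2.minAreaRect(P)).round(4).tolist())
E
```

```text
clock: 6.3
ee_pos: [0.4595, 0.1028, 0.2002]
orientation: [0.772, 0.636, -0.0, -0.0]
force: [0.1, 0.2, -0.8]
grip_width: 0.154
finger_force: 58.9
clock: 6.8
ee_pos: [0.4549, 0.1433, 0.1959]
orientation: [0.772, 0.636, -0.0, -0.0]
force: [0.7, 0.3, -0.9]
grip_width: 0.151
finger_force: 58.9
shift [-0.0044, -0.0069, -0.0137] turn [-0.0001, 0.0001, 0.0003]
1699 [154.  87.] 0.026 [array([0.3886, 0.2339]), array([0.0589, 0.0198]), np.float64(78.6271)] [[0.37310001254081726, 0.2070000022649765], [0.39250001311302185, 0.20309999585151672], [0.4041000008583069, 0.26089999079704285], [0.3847000002861023, 0.2648000121116638]]
1699 [154.  87.] 0.034 [array([0.3908, 0.2335]), array([0.0573, 0.0193]), np.float64(78.6271)] [[0.3756999969482422, 0.20730000734329224], [0.3944999873638153, 0.20350000262260437], [0.4058000147342682, 0.2597000002861023], [0.3869999945163727, 0.26350000500679016]]
554 [315.  88.] 0.026 [array([0.5216, 0.2069]), array([0.0566, 0.0067]), np.float64(78.6671)] [[0.5127000212669373, 0.17980000376701355], [0.5192999839782715, 0.1784999966621399], [0.5303999781608582, 0.2340999
[... 157 characters left out ...]
000175476074, 0.18080000579357147], [0.5178999900817871, 0.17960000038146973], [0.5286999940872192, 0.23360000550746918], [0.5224000215530396, 0.23489999771118164]]
9259 [226. 230.] 0.026 [array([0.4248, 0.0732]), array([0.1071, 0.2533]), np.float64(78.9809)] [[0.29030001163482666, 0.04490000009536743], [0.5389000177383423, -0.003599999938160181], [0.5594000220298767, 0.1014999970793724], [0.310699999332428, 0.15000000596046448]]
9259 [226. 230.] 0.034 [array([0.426 , 0.0771]), array([0.1042, 0.2465]), np.float64(78.9809)] [[0.29510000348091125, 0.0494999997317791], [0.5370000004768372, 0.002400000113993883], [0.5569999814033508, 0.1046999990940094], [0.3149999976158142, 0.1518000066280365]]
```

View pics/w3.png

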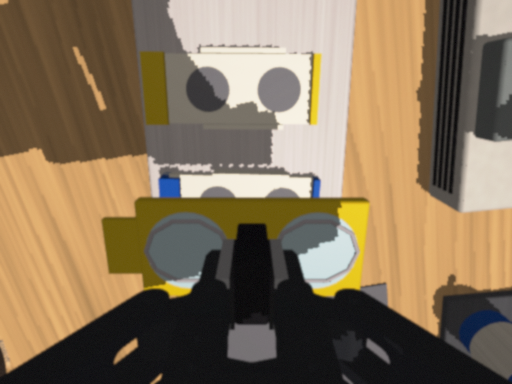

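Image w3 shows the yellow bay ahead, with its lip at about (154, 87) and its far stop at about (315, 88). The yellow carrier is held squarely at the bottom. The lip and stop edges agree on a bay origin of (0.462, 0.219) and yaw -0.198.

```bash
cat >> h.py <<'E'
def baypose(bay,yaw,tip,dz,tilt,h=.0307,off=(0,0)):
    """TCP pose with tongue tip at bay x=tip, dz above bed; off = carrier minus TCP in carrier x,y"""
    c,s=np.cos(tilt),np.sin(tilt);u=np.array([np.cos(yaw),np.sin(yaw)]);v=np.array([-u[1],u[0]])
    a=.074-off[0]
    xy=np.array(bay)+u*(tip+a*c-h*s)-v*off[1]
    return (*xy,.018+dz+a*s+h*c)
def insert(bay,yaw,h=.0307,off=(0,0)):
    for n,tip,dz,t in(('above',-.059,.06,.22),('pre',-.059,.0015,.22),('in',-.0742,.001,.22),('half',-.0742,.0005,.11),('flat',-.0742,.0,.0)):
        print(n,end=' ');goto(baypose(bay,yaw,tip,dz,t,h,off),yaw,t)
E
python3 - <<'E'
from h import *
insert((.462,.219),-.198,off=(0,-.0007))
E
```

```text
above shift [0.2552, -0.0037, 0.2395] turn [-0.0701, -0.0001, 0.0017]
pre shift [0.2553, -0.0037, 0.4345] turn [-0.0701, -0.0001, 0.0017]
in shift [0.2556, -0.0543, 0.4362] turn [-0.0701, -0.0001, 0.0017]
half shift [0.2555, -0.0388, 0.4628] turn [-0.0351, 0.0, 0.0017]
flat shift [0.2554, -0.0261, 0.4909] turn [-0.0001, 0.0001, 0.0017]
```

```bash
python3 -m inch '.1 0 0 -.03 0 .002 0;.2 -.004 .1 -.05 0 .002 0;.255 -.004 .2 -.07 0 .002 0;.255 -.004 .24 -.07 0 .002 0;.255 -.004 .24 -.07 0 .002 0'
python3 -m inch '0 0 0 0 0 0 0;0 0 0 0 0 0 0;0 0 0 0 0 0 0;0 0 0 0 0 0 0;0 0 0 0 0 0 0'
python3 - <<'E'
from h import *
insert((.462,.219),-.198,off=(0,-.0007))
E
```

```text
clock: 7.35
ee_pos: [0.4678, 0.2181, 0.1227]
orientation: [0.769, 0.63, 0.068, 0.084]
force: [0.2, -0.2, -1.7]
grip_width: 0.155
finger_force: 58.9
clock: 7.85
ee_pos: [0.4686, 0.2187, 0.1245]
orientation: [0.769, 0.629, 0.07, 0.085]
force: [0.6, 0.3, -1.3]
grip_width: 0.154
finger_force: 58.9
above shift [-0.0009, -0.0004, 0.0013] turn [0.0002, -0.0002, -0.0004]
pre shift [-0.0011, -0.0431, 0.1915] turn [0.0002, -0.0002, -0.0004]
in shift [-0.0012, -0.0929, 0.1821] turn [0.0002, -0.0002, -0.0004]
half shift [-0.0012, -0.0835, 0.2114] turn [0.0352, -0.0002, -0.0004]
flat shift [-0.0012, -0.0772, 0.2416] turn [0.0702, -0.0003, -0.0004]
```

```bash
python3 -m inch '-.001 -.02 .1 0 0 0 0;-.001 -.035 .15 0 0 0 0;-.001 -.042 .185 0 0 0 0;-.001 -.043 .191 0 0 0 0;-.001 -.043 .191 0 0 0 0'
python3 -m inch '0 -.01 -.002 0 0 0 0;0 -.02 -.004 0 0 0 0;0 -.035 -.006 0 0 0 0;0 -.05 -.009 0 0 0 0;0 -.05 -.009 0 0 0 0'
python3 - <<'E'
from h import *
print(env.get_obs()['force'],env.get_obs()['moment']);insert((.462,.219),-.198,off=(0,-.0007))
cv2.imwrite('pics/s1.png',cv2.resize(cv2.cvtColor(grab('scene')[0],cv2.COLOR_RGB2BGR)[180:350,240:440],None,fx=3,fy=3,interpolation=cv2.INTER_CUBIC))
E
```

```text
clock: 8.35
ee_pos: [0.4683, 0.2186, 0.0654]
orientation: [0.769, 0.63, 0.07, 0.085]
force: [-0.8, -0.4, -0.7]
grip_width: 0.156
finger_force: 59.0
clock: 8.85
ee_pos: [0.4527, 0.2217, 0.0648]
orientation: [0.769, 0.63, 0.07, 0.085]
force: [-0.5, 0.5, -1.3]
grip_width: 0.154
finger_force: 59.0
[-0.46750828  0.53250445 -1.32695377] [ 0.03117047  0.11733186 -0.01062253]
above shift [-0.0004, 0.0958, -0.181] turn [-0.0001, -0.0001, -0.0001]
pre shift [-0.0004, 0.0533, 0.0093] turn [-0.0001, -0.0001, -0.0001]
in shift [-0.0005, 0.0035, -0.0001] turn [-0.0001, -0.0001, -0.0001]
half shift [-0.0005, 0.0128, 0.0292] turn [0.0349, -0.0001, -0.0001]
flat shift [-0.0005, 0.0191, 0.0594] turn [0.07, -0.0001, -0.0001]
```

View pics/s1.png

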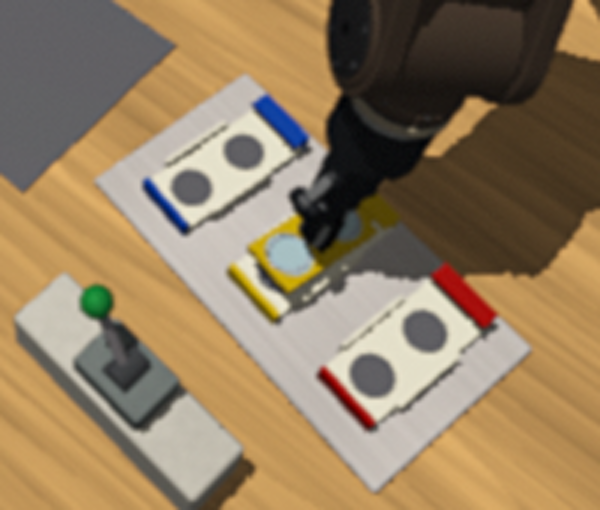

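The picture shows the yellow carrier tilted over its bay, with its tongue end at the lip and no contact forces. Next I swing it down.

```bash
python3 -m inch '0 .009 .014 .017 0 0 0;0 .0128 .029 .035 0 0 0;0 .016 .044 .052 0 0 0;0 .019 .06 .07 0 0 0;0 .019 .061 .07 0 0 0'
python3 -m inch '0 0 0 0 0 0 0;0 0 0 0 0 0 0;0 0 0 0 0 0 0;0 0 0 0 0 0 0;0 0 0 0 0 0 0'
python3 - <<'E'
from h import *
print(env.get_obs()['moment']);insert((.462,.219),-.198,off=(0,-.0007))
E
```

```text
clock: 9.4
ee_pos: [0.4629, 0.2198, 0.0486]
orientation: [0.774, 0.633, -0.0, -0.001]
force: [-5.5, 4.4, 15.4]
grip_width: 0.154
finger_force: 61.7
clock: 9.9
ee_pos: [0.4628, 0.2198, 0.0486]
orientation: [0.774, 0.633, 0.0, -0.0]
force: [-1.3, 0.2, 8.6]
grip_width: 0.156
finger_force: 60.5
[0.09150408 0.71118492 0.03001679]
above shift [-0.0007, 0.0197, -0.2515] turn [-0.0699, -0.0003, -0.0003]
pre shift [-0.0009, 0.0196, -0.0565] turn [-0.0699, -0.0003, -0.0003]
in shift [-0.001, -0.0311, -0.0549] turn [-0.0699, -0.0003, -0.0003]
half shift [-0.001, -0.0155, -0.0283] turn [-0.0349, -0.0003, -0.0003]
flat shift [-0.001, -0.0028, -0.0002] turn [0.0001, -0.0003, -0.0003]
```

```bash
python3 -m inch '0 0 0 0 0 0 .2;0 0 0 0 0 0 .5;0 0 0 0 0 0 1;0 0 0 0 0 0 1;0 0 0 0 0 0 1'
python3 -m inch '0 0 -.1 0 0 0 1;0 0 -.25 0 0 0 1;-.1 0 -.4 0 0 0 1;-.25 0 -.5 0 0 0 1;-.25 0 -.5 0 0 0 1'
python3 - <<'E'
from h import *
carrier('yellow',.026,name='w4')
goto((.445,-.4,.2),.29)
E
```

```text
clock: 10.4
ee_pos: [0.4627, 0.2197, 0.048]
orientation: [0.774, 0.633, 0.0, -0.0]
force: [0.4, -0.1, -0.6]
grip_width: 0.872
finger_force: 0.0
clock: 10.9
ee_pos: [0.4478, 0.1441, 0.201]
orientation: [0.774, 0.633, 0.002, 0.001]
force: [-0.4, 0.4, -1.2]
grip_width: 1.001
finger_force: 0.0
yellow 6207 px [229.  88.] origin [0.4608 0.219 ] yaw -0.1997 size 0.149 0.0583
shift [-1.7804, 0.3524, -0.0014] turn [0.0012, -0.0003, -0.1563]
```

View pics/w4.png

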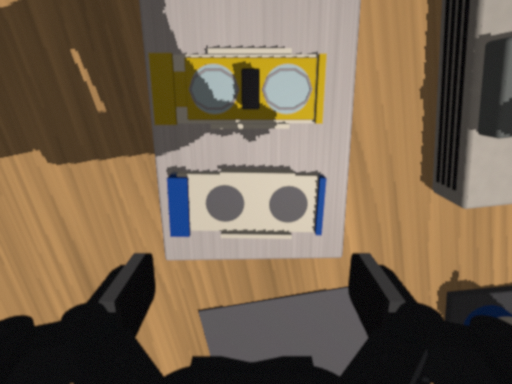

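Image w4 shows the yellow carrier flat and home in its bay, centred at about (229, 88). The blue bay at about (245, 205) is empty.

```bash
python3 - <<'E'
from h import *
im,i=cv2.cvtColor(cv2.imread('pics/w4.png'),cv2.COLOR_BGR2RGB),env.camera_info('wrist')
for ce,a,l in blobs(mask(im,'blue'),60):
    if ce[0]>400: continue
    v,u=np.nonzero(l)
    for z in(.026,.034):
        r=cv2.minAreaRect(ray(i,np.c_[u,v],z)[:,:2].astype(np.float32))
        print(a,ce.round(0),z,[np.round(q,4) for q in r],cv2.boxPoints(r).round(4).tolist())
goto((.466,-.397,.2),.29)
E
python3 -m inch '-.1 .02 0 0 0 -.03 1;-.25 .05 0 0 0 -.06 1;-.4 .08 0 0 0 -.08 1;-.55 .11 0 0 0 -.08 1;-.7 .14 0 0 0 -.08 1'
python3 - <<'E'
from h import *
goto((.466,-.397,.2),.29)
E
```

```text
1134 [178. 205.] 0.026 [array([0.3744, 0.1294]), array([0.0615, 0.0183]), np.float64(77.145)] [[0.358599990606308, 0.1014999970793724], [0.3765000104904175, 0.09740000218153], [0.39010000228881836, 0.1573999971151352], [0.37229999899864197, 0.1615000069141388]]
1134 [178. 205.] 0.034 [array([0.3767, 0.1318]), array([0.0599, 0.0178]), np.float64(77.145)] [[0.361299991607666, 0.10459999740123749], [0.37869998812675476, 0.1005999967455864], [0.3921000063419342, 0.1589999943971634], [0.37470000982284546, 0.16300000250339508]]
358 [320. 205.] 0.026 [array([0.5065, 0.102 ]), array([0.0585, 0.006 ]), np.float64(77.5055)] [[0.49720001220703125, 0.07410000264644623], [0.5030999779701233, 0.07280000299215317], [0.5156999826431274, 0.12999999523162842], [0.5098999738693237, 0.13130000233650208]]
358 [320. 205.] 0.034 [array([0.5053, 0.1051]), array([0.057 , 0.0058]), np.float64(77.5055)] [[0.49630001187324524, 0.0778999999165535], [0.5019999742507935, 0.07670000195503235], [0.5142999887466431, 0.13230000436306], [0.5085999965667725, 0.13359999656677246]]
shift [-1.7566, 0.419, -0.0011] turn [0.0012, -0.0003, -0.1563]
clock: 11.45
ee_pos: [0.4476, -0.0692, 0.1969]
orientation: [0.688, 0.726, 0.0, -0.001]
force: [0.9, -0.5, -0.3]
grip_width: 0.999
finger_force: 0.0
shift [-1.0945, 0.0033, -0.0118] turn [-0.0003, -0.0004, -0.0754]
```

```bash
python3 -m inch '-.15 0 0 0 0 -.03 1;-.3 0 0 0 0 -.06 1;-.45 .002 -.01 0 0 -.075 1;-.6 .002 -.01 0 0 -.075 1;-.7 .003 -.012 0 0 -.075 1'
python3 -m inch '-.15 -.09 0 0 0 0 1;-.3 -.1 0 0 0 0 1;-.383 -.1 0 0 0 0 1;-.383 -.1 0 0 0 0 1;-.383 -.1 0 0 0 0 1'
python3 - <<'E'
from h import *
goto((.466,-.397,.2),.29)
carrier('blue',name='w5')
E
```

```text
clock: 11.95
ee_pos: [0.4599, -0.28, 0.1999]
orientation: [0.599, 0.801, 0.0, -0.001]
force: [-0.3, 0.4, 0.5]
grip_width: 0.996
finger_force: 0.0
clock: 12.45
ee_pos: [0.4635, -0.3958, 0.1996]
orientation: [0.598, 0.801, 0.001, -0.001]
force: [-0.2, 0.1, -0.4]
grip_width: 1.002
finger_force: 0.0
shift [-0.0063, 0.0069, -0.0015] turn [-0.0002, -0.0009, -0.0007]
blue 3504 px [232. 118.] origin [ 0.4432 -0.35  ] yaw 0.264 size 0.1284 0.0519
blue 447 px [ 32. 295.] origin [ 0.2782 -0.6021] yaw -0.6866 size 0.0776 0.025
```

Run:
```python
from h import *
carrier('blue');carrier('blue');carrier('blue',cam='top')
```

```text
blue 3504 px [232. 118.] origin [ 0.4432 -0.3501] yaw 0.2641 size 0.1285 0.0515
blue 449 px [ 32. 295.] origin [ 0.2781 -0.6022] yaw -0.6862 size 0.0778 0.0251
blue 3488 px [232. 118.] origin [ 0.4432 -0.3501] yaw 0.2636 size 0.1284 0.0516
blue 443 px [ 32. 294.] origin [ 0.2783 -0.6024] yaw -0.6996 size 0.0755 0.0251
blue 85 px [257. 140.] origin [ 0.6847 -0.0949] yaw -1.3879 size 0.0541 0.0361
blue 81 px [328. 207.] origin [ 0.4581 -0.3394] yaw -0.3799 size 0.0668 0.0608
blue 62 px [193. 224.] origin [0.3786 0.1389] yaw 1.3539 size 0.0531 0.0134
```

View pics/w5.png

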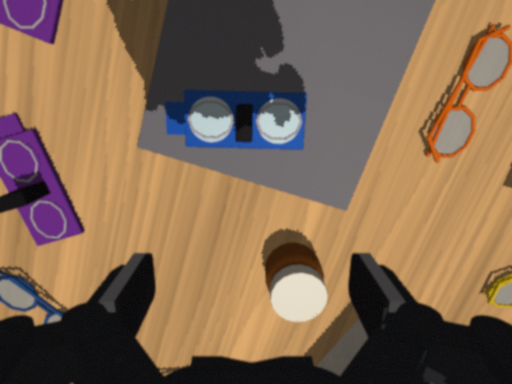

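The blue carrier has been nudged about 25 mm. It now sits at (0.443, -0.350) with yaw 0.264, at about (232, 118) in w5. The jar at (298, 285) stays clear.

Run:
```python
from h import *
goto((.4432,-.3501,.034),.264)
```

```text
shift [0.1629, -0.0222, 0.5573] turn [0.0, -0.0003, 0.008]
```

```bash
python3 -m inch '.163 -.022 0 0 0 .008 1;.163 -.022 .1 0 0 .008 1;.163 -.022 .2 0 0 .008 1;.163 -.022 .3 0 0 .008 1;.163 -.022 .3 0 0 .008 1'
python3 - <<'E'
from h import *
goto((.4432,-.3501,.034),.264)
E
```

```text
clock: 13.15
ee_pos: [0.4422, -0.3496, 0.1087]
orientation: [0.608, 0.794, 0.001, -0.003]
force: [-0.1, -0.2, 0.8]
grip_width: 1.0
finger_force: 0.0
shift [-0.0037, 0.0032, 0.2491] turn [-0.0007, -0.0016, -0.0001]
```

```bash
python3 -m inch '-.002 .002 .1 0 0 0 1;-.002 .002 .2 0 0 0 1;-.002 .002 .254 0 0 0 1;-.002 .002 .254 0 0 0 .5;-.002 .002 .254 0 0 0 0' 60
python3 -m inch '0 0 0 0 0 0 0;0 0 0 0 0 0 0;0 0 0 0 0 0 0;0 0 0 0 0 0 0;0 0 0 0 0 0 0' 60
python3 - <<'E'
from h import *
goto((.4432,-.3501,.034),.264)
E
```

```text
clock: 13.65
ee_pos: [0.4444, -0.3519, 0.0365]
orientation: [0.608, 0.794, 0.0, 0.0]
force: [0.4, 0.2, 0.3]
grip_width: 0.696
finger_force: 0.0
clock: 14.15
ee_pos: [0.4442, -0.352, 0.0362]
orientation: [0.608, 0.794, 0.0, 0.001]
force: [-0.0, 1.1, 8.4]
grip_width: 0.156
finger_force: 60.1
shift [0.007, -0.0017, 0.0074] turn [0.0003, 0.0003, -0.0003]
```

```bash
python3 -m inch '0 0 -.1 0 0 0 0;0 0 -.25 0 0 0 0;0 0 -.4 0 0 0 0;0 0 -.56 0 0 0 0;0 0 -.56 0 0 0 0'
python3 - <<'E'
from h import *
goto((.45,.03,.205),-.198)
E
```

```text
clock: 14.65
ee_pos: [0.4453, -0.3531, 0.2094]
orientation: [0.608, 0.794, -0.0, 0.005]
force: [-0.2, -0.4, -1.3]
grip_width: 0.147
finger_force: 58.9
shift [1.2291, 0.3473, 0.0064] turn [0.0023, 0.0022, 0.1468]
```

```bash
python3 -m inch '.1 .03 0 0 0 .02 0;.25 .07 0 0 0 .04 0;.4 .11 0 0 0 .06 0;.55 .155 0 0 0 .075 0;.65 .184 0 0 0 .075 0'
python3 - <<'E'
from h import *
goto((.45,.03,.205),-.198)
E
```

```text
clock: 15.15
ee_pos: [0.4457, -0.1466, 0.203]
orientation: [0.698, 0.716, 0.0, -0.001]
force: [0.0, -1.0, -0.9]
grip_width: 0.15
finger_force: 58.8
shift [0.588, 0.0299, -0.006] turn [-0.0002, -0.0004, 0.0714]
```

```bash
python3 -m inch '.15 .01 0 0 0 .02 0;.3 .02 0 0 0 .04 0;.45 .03 0 0 0 .06 0;.588 .03 -.006 0 0 .072 0;.588 .03 -.006 0 0 .072 0'
python3 -m inch '0 0 0 0 0 0 0;0 0 0 0 0 0 0;0 0 0 0 0 0 0;0 0 0 0 0 0 0;0 0 0 0 0 0 0'
python3 - <<'E'
from h import *
im,i=grab('wrist','w6');print(tool()[0])
for c in('blue','yellow'):
  for ce,a,l in blobs(mask(im,c),60):
    if ce[0]>400: continue
    v,u=np.nonzero(l)
    for z in(.026,.034):
        r=cv2.minAreaRect(ray(i,np.c_[u,v],z)[:,:2].astype(np.float32))
        print(c,a,ce.round(0),z,[np.round(q,4) for q in r],cv2.boxPoints(r).round(4).tolist())
E
```

```text
clock: 15.65
ee_pos: [0.4499, 0.0311, 0.2051]
orientation: [0.773, 0.635, 0.0, -0.001]
force: [-1.0, -0.1, -0.0]
grip_width: 0.153
finger_force: 58.8
clock: 16.15
ee_pos: [0.4507, 0.0267, 0.2051]
orientation: [0.774, 0.633, 0.0, -0.0]
force: [-0.5, 0.7, -1.1]
grip_width: 0.149
finger_force: 58.8
[0.45067011 0.02690211 0.20510803]
blue 1569 [141.  76.] 0.026 [array([0.3739, 0.1297]), array([0.0581, 0.019 ]), np.float64(77.6227)] [[0.35839998722076416, 0.10339999943971634], [0.37689998745918274, 0.09929999709129333], [0.38940000534057617, 0.15610000491142273], [0.3707999885082245, 0.16019999980926514]]
blue 1569 [141.  76.] 0.034 [array([0.3763, 0.129 ]), array([0.0566, 0.0185]), np.float64(77.6227)] [[0.3612000048160553, 0.10329999774694443], [0.3792000114917755, 0.09929999709129333], [0.391400009393692, 0.15459999442100525], [0.3732999861240387, 0.15860000252723694]]
blue 435 [298.  79.] 0.026 [array([0.5066, 0.1   ]), array([0.0559, 0.0055]), np.float64(77.6347)] [[0.49790000915527344, 0.07329999655485153], [0.5033000111579895, 0.07209999859333038], [0.5152999758720398, 0.1266999989
[... 181 characters left out ...]
00095367432], [0.5023000240325928, 0.07289999723434448], [0.5139999985694885, 0.12610000371932983], [0.5087000131607056, 0.12720000743865967]]
blue 9129 [229. 226.] 0.026 [array([ 0.4207, -0.0403]), array([0.1079, 0.2558]), np.float64(78.5138)] [[0.28459998965263367, -0.06769999861717224], [0.5353000164031982, -0.11860000342130661], [0.5566999912261963, -0.012900000438094139], [0.3061000108718872, 0.03799999877810478]]
blue 9129 [229. 226.] 0.034 [array([ 0.4218, -0.0366]), array([0.105 , 0.2491]), np.float64(78.5138)] [[0.28929999470710754, -0.0632999986410141], [0.5333999991416931, -0.11289999634027481], [0.5543000102043152, -0.00989999994635582], [0.3102000057697296, 0.03970000147819519]]
```

View pics/w6.png

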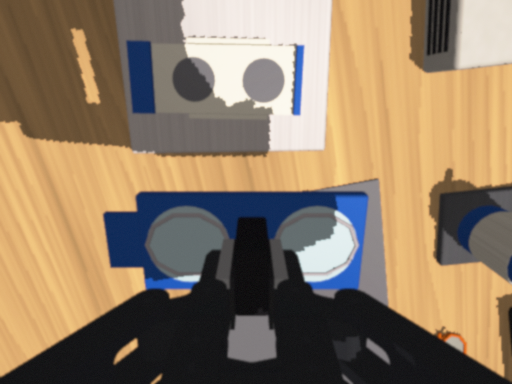

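```bash
python3 -m inch '.08 0 0 0 0 0 0;.15 0 0 0 0 0 0;.15 0 0 0 0 0 0;.15 0 0 0 0 0 0;.15 0 0 0 0 0 0'
python3 -m inch '.15 0 0 0 0 0 0;.15 0 0 0 0 0 0;.15 0 0 0 0 0 0;.15 0 0 0 0 0 0;.15 0 0 0 0 0 0'
cat >> h.py <<'E'
def baylook(col,name=None):
    im,i=grab('wrist',name);n=[]
    for ce,a,l in blobs(mask(im,col),60):
        if ce[0]>400 or ce[1]>180: continue
        v,u=np.nonzero(l);left=ce[0]<250
        r=cv2.minAreaRect(ray(i,np.c_[u,v],.034 if left else .026)[:,:2].astype(np.float32))
        b=cv2.boxPoints(r);b=b[np.argsort(b[:,0]+.2*-b[:,1])];e=b[2:] if left else b[:2]
        print(col,a,'px',ce.round(0),'inner mid',e.mean(0).round(4),'size',np.round(r[1],4),'dir',(b[3]-b[2] if left else b[1]-b[0]).round(4));n.append(e.mean(0))
    print('eye',np.round(i['eye'],4))
E
python3 - <<'E'
from h import *
baylook('blue','w7');baylook('yellow')
print(tool()[0])
im,i=cv2.cvtColor(cv2.imread('pics/w7.png'),cv2.COLOR_BGR2RGB),env.camera_info('wrist')
E
```

```text
clock: 16.7
ee_pos: [0.4594, 0.071, 0.2051]
orientation: [0.774, 0.633, 0.0, -0.0]
force: [0.5, -0.4, -0.7]
grip_width: 0.152
finger_force: 58.8
clock: 17.2
ee_pos: [0.4683, 0.1148, 0.2052]
orientation: [0.774, 0.633, 0.0, -0.0]
force: [-0.4, -0.9, -1.0]
grip_width: 0.154
finger_force: 58.8
eye [0.483  0.1883 0.331 ]
yellow 6317 px [198.  57.] inner mid [0.5238 0.2063] size [0.057  0.1456] dir [0.0113 0.0559]
eye [0.483  0.1884 0.331 ]
[0.46838    0.11494392 0.20526063]
```

```bash
python3 -m inch '-.08 0 0 0 0 0 0;-.15 0 0 0 0 0 0;-.15 0 0 0 0 0 0;-.15 0 0 0 0 0 0;-.15 0 0 0 0 0 0'
python3 - <<'E'
from h import *
baylook('blue','w7');carrier('yellow',.028)
im,i=grab('wrist')
for c in('blue','yellow'):
    for r in env.masks_of('wrist','bay_'+c)[:1]:
        v,u=np.nonzero(r['region']);q=cv2.minAreaRect(ray(i,np.c_[u,v],.02)[:,:2].astype(np.float32));print(c,r['score'],[np.round(k,4) for k in q])
r=env.masks_of('wrist','stand')[:1]
if r:
    v,u=np.nonzero(r[0]['region']);print(ray(i,[[u.min(),100],[u.max(),100]],.008))
E
```

```text
clock: 17.8
ee_pos: [0.4597, 0.0718, 0.2053]
orientation: [0.774, 0.633, 0.0, -0.0]
force: [0.7, 0.5, -2.3]
grip_width: 0.15
finger_force: 58.8
blue 1336 px [146. 131.] inner mid [0.3854 0.1274] size [0.056  0.0185] dir [0.012  0.0547]
blue 376 px [296. 133.] inner mid [0.504 0.101] size [0.0559 0.0055] dir [0.0119 0.0546]
eye [0.4743 0.1453 0.331 ]
yellow 3801 px [198.  22.] origin [0.4576 0.2045] yaw -0.1983 size 0.1485 0.0303
blue 0.8 [array([0.4361, 0.1152]), array([0.0675, 0.1531]), np.float64(77.5807)]
yellow 0.92 [array([0.4477, 0.2056]), array([0.0359, 0.1534]), np.float64(78.6503)]
[[0.34604055 0.16266742 0.008     ]
 [0.54563702 0.12255812 0.008     ]]
```

View pics/w7.png

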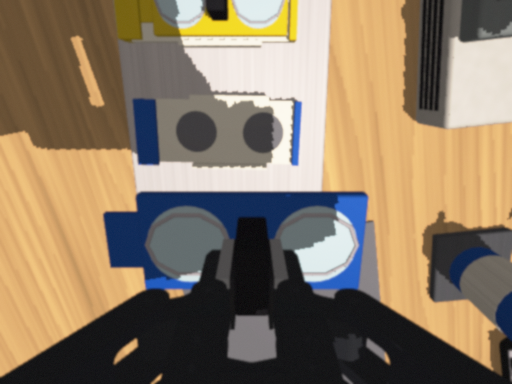

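Two settled views agree on the blue bay: origin (0.447, 0.1137) and yaw -0.217. It sits slightly skewed relative to the yellow bay.

Run:
```python
from h import *
insert((.447,.1137),-.217,h=.0332,off=(0,.0021))
```

```text
above shift [0.1211, -0.0487, 0.262] turn [-0.0701, -0.0008, 0.0059]
pre shift [0.121, -0.0487, 0.457] turn [-0.0701, -0.0008, 0.0059]
in shift [0.1219, -0.0993, 0.4587] turn [-0.0701, -0.0008, 0.0059]
half shift [0.1216, -0.0829, 0.4851] turn [-0.035, -0.0005, 0.0059]
flat shift [0.1214, -0.0692, 0.5132] turn [-0.0, -0.0002, 0.006]
```

```bash
python3 -m inch '.06 -.02 0 -.03 0 .003 0;.121 -.049 .1 -.05 0 .006 0;.121 -.049 .2 -.07 -.001 .006 0;.121 -.049 .262 -.07 -.001 .006 0;.121 -.049 .262 -.07 -.001 .006 0'
python3 -m inch '0 0 0 0 0 0 0;0 0 0 0 0 0 0;0 0 0 0 0 0 0;0 0 0 0 0 0 0;0 0 0 0 0 0 0'
python3 - <<'E'
from h import *
insert((.447,.1137),-.217,h=.0332,off=(0,.0021))
E
```

```text
clock: 18.6
ee_pos: [0.4513, 0.1103, 0.1248]
orientation: [0.775, 0.623, 0.067, 0.085]
force: [-0.1, -0.4, -0.8]
grip_width: 0.152
finger_force: 58.8
clock: 19.1
ee_pos: [0.4525, 0.11, 0.127]
orientation: [0.775, 0.622, 0.069, 0.086]
force: [0.3, 0.4, -1.4]
grip_width: 0.155
finger_force: 58.8
above shift [0.0011, -0.001, 0.0015] turn [0.0002, 0.0001, -0.0003]
pre shift [0.0011, -0.0437, 0.1918] turn [0.0002, 0.0001, -0.0003]
in shift [0.0011, -0.0935, 0.1823] turn [0.0002, 0.0001, -0.0003]
half shift [0.0011, -0.0832, 0.2117] turn [0.0352, 0.0001, -0.0003]
flat shift [0.0011, -0.0761, 0.242] turn [0.0703, 0.0001, -0.0003]
```

```bash
python3 -m inch '.001 -.02 .1 0 0 0 0;.001 -.035 .15 0 0 0 0;.001 -.043 .185 0 0 0 0;.001 -.044 .191 0 0 0 0;.001 -.044 .191 0 0 0 0'
python3 -m inch '0 -.01 -.002 0 0 0 0;0 -.02 -.004 0 0 0 0;0 -.035 -.006 0 0 0 0;0 -.049 -.009 0 0 0 0;0 -.049 -.009 0 0 0 0'
python3 - <<'E'
from h import *
insert((.447,.1137),-.217,h=.0332,off=(0,.0021))
E
```

```text
clock: 19.6
ee_pos: [0.4521, 0.1104, 0.0679]
orientation: [0.775, 0.622, 0.068, 0.086]
force: [-0.3, -0.5, -1.7]
grip_width: 0.152
finger_force: 58.9
clock: 20.1
ee_pos: [0.4368, 0.1138, 0.0674]
orientation: [0.775, 0.622, 0.068, 0.086]
force: [-0.4, -0.2, -2.0]
grip_width: 0.151
finger_force: 59.0
above shift [-0.0, 0.095, -0.1809] turn [-0.0001, 0.0002, -0.0001]
pre shift [0.0001, 0.0525, 0.0094] turn [-0.0001, 0.0002, -0.0001]
in shift [0.0001, 0.0027, -0.0] turn [-0.0001, 0.0002, -0.0001]
half shift [0.0001, 0.013, 0.0294] turn [0.0349, 0.0002, -0.0001]
flat shift [0.0001, 0.0202, 0.0597] turn [0.0699, 0.0002, -0.0001]
```

```bash
python3 -m inch '0 .008 .014 .017 0 0 0;0 .013 .029 .035 0 0 0;0 .017 .044 .052 0 0 0;0 .02 .06 .07 0 0 0;0 .02 .061 .07 0 0 0'
python3 -m inch '0 0 0 0 0 0 0;0 0 0 0 0 0 0;0 0 0 0 0 0 0;0 0 0 0 0 0 0;0 0 0 0 0 0 0'
python3 - <<'E'
from h import *
print(env.get_obs()['moment']);insert((.447,.1137),-.217,h=.0332,off=(0,.0021))
E
```

```text
clock: 20.6
ee_pos: [0.4471, 0.1116, 0.0511]
orientation: [0.78, 0.626, -0.001, -0.001]
force: [-3.7, 5.3, 15.7]
grip_width: 0.153
finger_force: 61.8
clock: 21.1
ee_pos: [0.4471, 0.1116, 0.0511]
orientation: [0.78, 0.626, 0.0, 0.0]
force: [-0.9, 1.4, 7.2]
grip_width: 0.154
finger_force: 60.3
[ 0.2537853   0.622593   -0.06831804]
above shift [-0.0003, 0.0182, -0.2515] turn [-0.0699, 0.0001, -0.0003]
pre shift [-0.0003, 0.0181, -0.0565] turn [-0.0699, 0.0001, -0.0003]
in shift [-0.0003, -0.0326, -0.0549] turn [-0.0699, 0.0001, -0.0003]
half shift [-0.0003, -0.0161, -0.0284] turn [-0.0349, 0.0001, -0.0003]
flat shift [-0.0003, -0.0025, -0.0003] turn [0.0001, 0.0001, -0.0003]
```

```bash
python3 -m inch '0 0 0 0 0 0 .2;0 0 0 0 0 0 .5;0 0 0 0 0 0 1;0 0 0 0 0 0 1;0 0 0 0 0 0 1'
python3 -m inch '0 0 -.1 0 0 0 1;0 0 -.25 0 0 0 1;-.05 0.05 -.4 0 0 0 1;-.1 .1 -.55 0 0 0 1;-.1 .1 -.6 0 0 0 1'
python3 -m inch '0 0 0 0 0 0 1;0 0 0 0 0 0 1;0 0 0 0 0 0 1;0 0 0 0 0 0 1;0 0 0 0 0 0 1'
python3 - <<'E'
from h import *
carrier('yellow',.028,name='w8');carrier('blue',.028)
def dirn(c,z):
    im,i=grab(c)
    return i
it,isc=env.camera_info('top'),env.camera_info('scene')
imt,_=grab('top','t2');ims,_=grab('scene','s2')
# triangulate green ball and red cap
from scipy.optimize import least_squares
for n,col,ct,cs in(('ball','green',(186,135),(272,281)),('cap','red',(256,133),(197,224))):
    pt=[b for b in blobs(mask(imt,col),8) if np.hypot(*(b[0]-ct))<15];ps=[b for b in blobs(mask(ims,col),8) if np.hypot(*(b[0]-cs))<15]
    print(n,[(b[0].round(1),b[1]) for b in pt],[(b[0].round(1),b[1]) for b in ps])
    s=least_squares(lambda p:np.r_[proj(it,p)[0]-pt[0][0],proj(isc,p)[0]-ps[0][0]],[.68,.1,.15]);print(s.x.round(4),s.fun.round(2))
print(tool()[0])
E
```

```text
clock: 21.6
ee_pos: [0.4471, 0.1115, 0.0506]
orientation: [0.78, 0.626, -0.0, 0.0]
force: [-0.3, 0.3, 0.5]
grip_width: 0.869
finger_force: 0.0
clock: 22.1
ee_pos: [0.4719, 0.0745, 0.2349]
orientation: [0.78, 0.626, 0.002, 0.002]
force: [0.0, 0.8, -0.2]
grip_width: 1.0
finger_force: 0.0
clock: 22.6
ee_pos: [0.4696, 0.076, 0.2299]
orientation: [0.78, 0.626, -0.001, -0.0]
force: [-0.6, 0.0, -0.4]
grip_width: 0.999
finger_force: 0.0
yellow 4110 px [185.  29.] origin [0.4585 0.2098] yaw -0.2177 size 0.1489 0.0437
blue 4127 px [202. 134.] origin [0.446  0.1134] yaw -0.211 size 0.1473 0.0575
blue 508 px [446. 252.] origin [ 0.6638 -0.0572] yaw 0.7153 size 0.05 0.0269
blue 1506 px [493. 295.] origin [ 0.7033 -0.1408] yaw -1.561 size 0.0662 0.0457
ball [(array([185.8, 135.3]), np.int32(32))] [(array([271.7, 280.1]), np.int32(84))]
[0.6597 0.1451 0.1502] [-0.54  0.39 -0.46 -0.02]
cap [(array([255.6, 133. ]), np.int32(83))] [(array([197.1, 225. ]), np.int32(177))]
[ 0.673  -0.0784  0.1529] [-0.43  0.4  -0.44 -0.02]
[0.46980679 0.07587633 0.23046255]
```

View pics/w8.png

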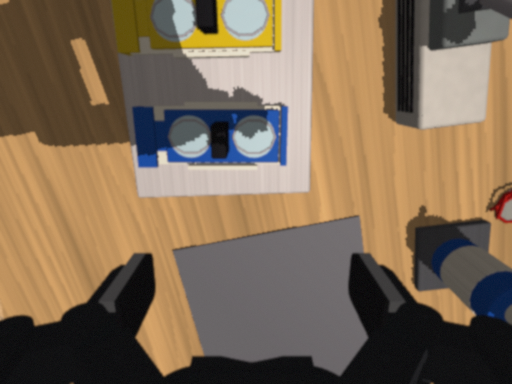

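Image w8 shows the blue carrier flat in its bay at about (202, 134), with yellow still in its bay at the top edge. Triangulation puts the ball at (0.660, 0.145, 0.150) and the cap at (0.673, -0.078), and their heights match what was given.

Run:
```python
from h import *
goto((.673,-.078,.23))
```

```text
shift [-0.3545, 0.7721, 0.0014] turn [0.0, 0.0, 0.0]
```

```bash
python3 -m inch '-.07 .15 0 0 0 0 0;-.14 .3 0 0 0 0 0;-.21 .45 0 0 0 0 0;-.28 .6 0 0 0 0 0;-.33 .73 0 0 0 0 0'
python3 -m inch '-.02 .04 0 0 0 0 0;-.022 .045 0 0 0 0 0;-.022 .045 0 0 0 0 0;-.022 .045 0 0 0 0 0;-.022 .045 0 0 0 0 0'
python3 - <<'E'
from h import *
goto((.673,-.078,.19))
im,i=grab('wrist','w9')
for ce,a,l in blobs(mask(im,'red'),60):
    print(a,ce,ray(i,ce,.160))
E
```

```text
clock: 23.3
ee_pos: [0.6638, -0.0702, 0.2304]
orientation: [0.78, 0.626, -0.0, 0.0]
force: [0.4, 0.5, -0.3]
grip_width: 0.142
finger_force: 0.0
clock: 23.8
ee_pos: [0.6735, -0.0768, 0.2312]
orientation: [0.78, 0.626, -0.0, 0.0]
force: [0.3, 0.7, 0.1]
grip_width: -0.002
finger_force: 0.0
shift [-0.0043, -0.0007, 0.1374] turn [0.0, 0.0, 0.0]
1808 [338.68915929  80.2920354 ] [[ 0.73846789 -0.00876168  0.16      ]]
2220 [250.17882883 212.84279279] [[ 0.67291406 -0.07536371  0.16      ]]
```

View pics/w9.png

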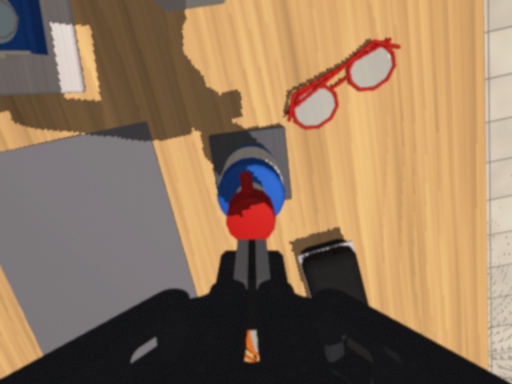

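Image w9 shows the red cap disc at about (251, 216), right under the closed fingertips. I'll press straight down.

```bash
python3 -m inch '0 0 .06 0 0 0 0;0 0 .12 0 0 0 0;0 0 .15 0 0 0 0;0 0 .17 0 0 0 0;0 0 .185 0 0 0 0'
python3 -m inch '0 0 .004 0 0 0 0;0 0 .008 0 0 0 0;0 0 .012 0 0 0 0;0 0 .014 0 0 0 0;0 0 .014 0 0 0 0'
```

```text
clock: 24.35
ee_pos: [0.6739, -0.0773, 0.1755]
orientation: [0.78, 0.626, -0.0, 0.0]
force: [-2.9, 1.7, 4.1]
grip_width: 0.002
finger_force: 1.9
clock: 24.85
ee_pos: [0.674, -0.0774, 0.1716]
orientation: [0.78, 0.626, 0.0, 0.0]
force: [-3.5, 2.7, 5.7]
grip_width: -0.003
finger_force: 2.8
```

```bash
python3 -m inch '0 0 .003 0 0 0 0;0 0 .006 0 0 0 0;0 0 .006 0 0 0 0;0 0 .006 0 0 0 0;0 0 .006 0 0 0 0'
python3 -m inch '0 0 -.02 0 0 0 0;0 0 -.05 0 0 0 0;0 0 -.15 0 0 0 0;0 0 -.22 0 0 0 0;0 0 -.22 0 0 0 0'
python3 - <<'E'
from h import *
goto((.664,.087,.24),-.092)
E
```

```text
clock: 25.35
ee_pos: [0.6741, -0.0774, 0.171]
orientation: [0.78, 0.626, 0.0, 0.001]
force: [-6.5, 3.4, 13.9]
grip_width: 0.002
finger_force: 6.9
clock: 25.85
ee_pos: [0.6752, -0.078, 0.2387]
orientation: [0.78, 0.626, 0.002, 0.002]
force: [-0.5, -0.3, 0.1]
grip_width: 0.001
finger_force: 0.0
shift [0.5288, -0.1553, -0.0055] turn [0.0019, 0.0003, -0.0401]
```

The cap bottomed out at 13.9 N and the finger has lifted clear. Next is the toggle.

```bash
python3 -m inch '.15 -.04 0 0 0 -.02 0;.3 -.08 0 0 0 -.04 0;.45 -.12 0 0 0 -.04 0;.53 -.155 0 0 0 -.04 0;.53 -.155 0 0 0 -.04 0'
python3 -m inch '0 0 0 0 0 0 0;0 0 .1 0 0 0 0;0 0 .2 0 0 0 0;0 0 .305 0 0 0 0;0 0 .305 0 0 0 0'
python3 - <<'E'
from h import *
goto((.6655,.1975,.148),-.092)
im,i=grab('wrist','w10')
for ce,a,l in blobs(mask(im,'green'),60): print(a,ce,ray(i,ce,.15))
E
```

```text
clock: 26.35
ee_pos: [0.6623, 0.091, 0.2345]
orientation: [0.738, 0.675, -0.0, -0.0]
force: [0.7, -0.6, 0.3]
grip_width: 0.002
finger_force: 0.0
clock: 26.85
ee_pos: [0.6615, 0.086, 0.1395]
orientation: [0.74, 0.673, -0.003, -0.002]
force: [-0.5, -0.5, -0.1]
grip_width: -0.002
finger_force: 0.0
shift [0.3712, -0.0218, -0.0288] turn [-0.0022, 0.0005, -0.0006]
4218 [228.89355145 138.2221432 ] [[0.65920022 0.14579385 0.15      ]]
```

View pics/w10.png

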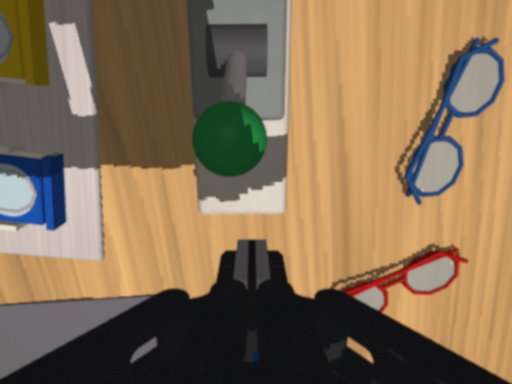

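The green ball is at about (229, 138), i.e. (0.659, 0.146), straight ahead of the closed fingers.

```bash
python3 -m inch '.05 -.01 -.025 0 0 0 0;.1 -.01 -.025 0 0 0 0;.15 -.01 -.025 0 0 0 0;.2 -.01 -.025 0 0 0 0;.25 -.01 -.025 0 0 0 0'
python3 -m inch '.03 0 0 0 0 0 0;.06 0 0 0 0 0 0;.08 0 0 0 0 0 0;.1 0 0 0 0 0 0;.1 0 0 0 0 0 0'
python3 - <<'E'
from h import *
goto((.6655,.1975,.148),-.092)
im,i=grab('wrist','w11')
for ce,a,l in blobs(mask(im,'green'),60): print(a,ce,ray(i,ce,.15))
E
```

```text
clock: 27.4
ee_pos: [0.667, 0.1644, 0.1516]
orientation: [0.739, 0.674, 0.0, 0.0]
force: [0.5, 0.3, 0.7]
grip_width: -0.002
finger_force: 0.5
clock: 27.9
ee_pos: [0.6697, 0.1931, 0.151]
orientation: [0.739, 0.674, -0.0, 0.0]
force: [-0.6, 0.0, -0.5]
grip_width: 0.002
finger_force: 0.0
shift [0.0133, -0.0153, 0.0101] turn [-0.0, 0.0001, 0.0]
318 [368.00943396  12.41194969] [[0.71826094 0.28945891 0.15      ]]
608 [460.42598684  21.21710526] [[0.74989405 0.28382845 0.15      ]]
2910 [236.59381443 220.08075601] [[0.66568108 0.21799547 0.15      ]]
```

```bash
python3 -m inch '.006 0 0 0 0 0 0;.012 0 0 0 0 0 0;.016 0 0 0 0 0 0;.016 0 0 0 0 0 0;.016 0 0 0 0 0 0'
python3 - <<'E'
from h import *
im,i=grab('wrist')
for ce,a,l in blobs(mask(im,'green'),600): print(a,ce,ray(i,ce,.15))
E
```

```text
clock: 28.45
ee_pos: [0.6701, 0.1957, 0.151]
orientation: [0.739, 0.674, -0.001, 0.001]
force: [0.1, -9.3, -0.2]
grip_width: 0.001
finger_force: 4.5
664 [460.92168675  22.11295181] [[0.75044555 0.28607623 0.15      ]]
2859 [236.28611403 221.73557188] [[0.66589944 0.21990949 0.15      ]]
```

The toggle is hard over on its stop (9 N). I'll go over the ball to its far side while the dryer runs, and wait there.

```bash
python3 -m inch '-.03 0 0 0 0 0 0;-.03 0 0 0 0 0 0;-.03 0 -.1 0 0 0 0;-.03 0 -.2 0 0 0 0;-.03 0 -.26 0 0 0 0'
python3 -m inch '.1 -.01 0 0 0 0 0;.2 -.015 0 0 0 0 0;.28 -.02 0 0 0 0 0;.28 -.02 0 0 0 0 0;.28 -.02 0 0 0 0 0'
python3 -m inch '0 0 .08 0 0 0 0;0 0 .16 0 0 0 0;0 0 .25 0 0 0 0;0 0 .25 0 0 0 0;0 0 .25 0 0 0 0'
for k in 1 2 3 4 5; do python3 -m inch '0 0 0 0 0 0 0;0 0 0 0 0 0 0;0 0 0 0 0 0 0;0 0 0 0 0 0 0;0 0 0 0 0 0 0'|head -2; done
python3 - <<'E'
from h import *
im,i=grab('top','t3')
for ce,a,l in blobs(mask(im,'green'),8): print(a,ce,ray(i,ce,.15))
carrier('yellow',.028,cam='top');carrier('blue',.028,cam='top')
goto((.6592,.170,.151),-.092)
E
```

```text
clock: 29.0
ee_pos: [0.6697, 0.1886, 0.2316]
orientation: [0.739, 0.674, 0.001, 0.001]
force: [1.3, -1.7, -0.1]
grip_width: 0.002
finger_force: 0.0
clock: 29.5
ee_pos: [0.6709, 0.2728, 0.2289]
orientation: [0.739, 0.674, -0.0, 0.0]
force: [-0.1, 0.1, 0.1]
grip_width: 0.001
finger_force: 0.0
clock: 30.0
ee_pos: [0.6714, 0.2717, 0.1546]
orientation: [0.739, 0.673, -0.0, 0.0]
force: [-0.2, -0.1, -0.0]
grip_width: 0.004
finger_force: 0.0
clock: 30.5
ee_pos: [0.6711, 0.2726, 0.1544]
clock: 31.0
ee_pos: [0.671, 0.2726, 0.1541]
clock: 31.5
ee_pos: [0.6711, 0.2725, 0.1541]
clock: 32.0
ee_pos: [0.6711, 0.2725, 0.1541]
clock: 32.5
ee_pos: [0.671, 0.2726, 0.1541]
25 [163.28 132.16] [[0.66915458 0.21590594 0.15      ]]
16 [ 44.1875 145.6875] [[0.6147138 0.5931263 0.15     ]]
yellow 115 px [351. 112.] origin [ 0.7991 -0.4094] yaw 0.7105 size 0.1172 0.0354
yellow 65 px [172. 183.] origin [0.5163 0.215 ] yaw 1.2901 size 0.0505 0.0274
yellow 191 px [168. 204.] origin [0.4464 0.2221] yaw -0.1727 size 0.111 0.0562
blue 85 px [257. 140.] origin [ 0.6814 -0.095 ] yaw -1.3879 size 0.0529 0.0357
blue 111 px [193. 222.] origin [0.3908 0.1339] yaw 1.3537 size 0.0525 0.0381
shift [-0.344, -0.0078, 0.0104] turn [-0.0, 0.0001, -0.0001]
```

```bash
python3 -m inch '-.05 0 .01 0 0 0 0;-.1 0 .01 0 0 0 0;-.15 0 .01 0 0 0 0;-.2 0 .01 0 0 0 0;-.25 0 .01 0 0 0 0'
python3 -m inch '-.03 0 0 0 0 0 0;-.06 0 0 0 0 0 0;-.075 0 0 0 0 0 0;-.083 0 0 0 0 0 0;-.083 0 0 0 0 0 0'
python3 -m inch '-.004 0 0 0 0 0 0;-.008 0 0 0 0 0 0;-.008 0 0 0 0 0 0;-.008 0 0 0 0 0 0;-.008 0 0 0 0 0 0'
```

```text
clock: 33.15
ee_pos: [0.6641, 0.1962, 0.1514]
orientation: [0.739, 0.674, -0.0, 0.0]
force: [1.8, 1.7, 0.9]
grip_width: -0.002
finger_force: 0.5
clock: 33.65
ee_pos: [0.6618, 0.173, 0.1511]
orientation: [0.739, 0.674, -0.0, 0.0]
force: [0.1, 0.8, 0.9]
grip_width: -0.001
finger_force: 0.0
clock: 34.15
ee_pos: [0.6616, 0.1708, 0.1511]
orientation: [0.739, 0.674, -0.0, 0.0]
force: [0.5, 0.3, -1.2]
grip_width: -0.0
finger_force: 0.5
```

```bash
python3 -m inch '-.005 0 0 0 0 0 0;-.01 0 0 0 0 0 0;-.012 0 0 0 0 0 0;-.012 0 0 0 0 0 0;-.012 0 0 0 0 0 0'
python3 - <<'E'
from h import *
im,i=grab('scene')
it,isc=env.camera_info('top'),i
from scipy.optimize import least_squares
for ce,a,l in blobs(mask(im,'green'),20): print(a,ce)
E
```

```text
clock: 34.65
ee_pos: [0.6613, 0.167, 0.1512]
orientation: [0.739, 0.674, -0.0, 0.0]
force: [-0.2, 0.1, 0.0]
grip_width: -0.002
finger_force: 0.0
```

```bash
python3 -m inch '-.004 0 0 0 0 0 0;-.007 0 0 0 0 0 0;-.01 0 0 0 0 0 0;-.01 0 0 0 0 0 0;-.01 0 0 0 0 0 0'
python3 - <<'E'
from h import *
im,i=grab('wrist','w12')
for ce,a,l in blobs(mask(im,'green'),20): print(a,ce,ray(i,ce,.15))
im,i=grab('top','t4')
for ce,a,l in blobs(mask(im,'green'),3): print(a,ce,ray(i,ce,.15))
E
```

```text
clock: 35.2
ee_pos: [0.6612, 0.1662, 0.1513]
orientation: [0.739, 0.674, 0.001, -0.0]
force: [1.5, 14.1, -2.4]
grip_width: 0.002
finger_force: 6.7
24 [468.70833333   0.58333333] [[0.74406293 0.26316119 0.15      ]]
209 [251.52631579 337.50717703] [[0.65797479 0.13260003 0.15      ]]
7 [445.71428571 139.42857143] [[ 0.67116782 -0.69065858  0.15      ]]
16 [ 44.1875 145.6875] [[0.6147138 0.5931263 0.15     ]]
```

View pics/w12.png

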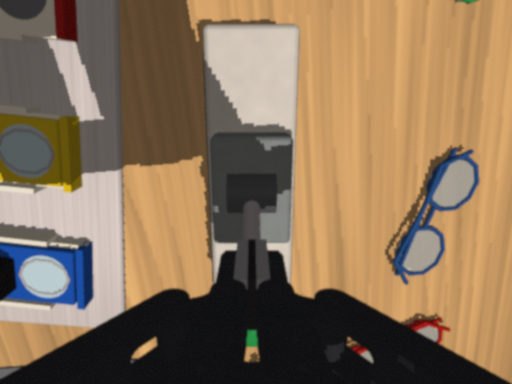

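The wrist view shows the lever leaning to the near (-y) side and up against its stop at 14 N, so the toggle is off. The blue and yellow carriers are still in their bays at the left. Next I retreat and fetch blue.

```bash
python3 -m inch '.03 0 0 0 0 0 0;.03 0 0 0 0 0 0;.03 0 -.1 0 0 0 0;.03 0 -.2 0 0 0 0;.03 0 -.3 0 0 0 0'
python3 - <<'E'
from h import *
print(tool()[0]);goto((.4471,.1116,.15),-.217)
im,i=grab('top')
for ce,a,l in blobs(mask(im,'green'),3): print(a,ce,ray(i,ce,.15))
E
```

```text
clock: 35.8
ee_pos: [0.6617, 0.1727, 0.2421]
orientation: [0.739, 0.674, -0.001, 0.0]
force: [0.0, -0.3, -0.5]
grip_width: -0.0
finger_force: 0.0
[0.6617454  0.17270564 0.24212436]
shift [-0.2684, -0.6935, 0.3077] turn [-0.0001, 0.0003, 0.0397]
31 [186.5483871  135.41935484] [[0.6606912  0.14107355 0.15      ]]
7 [445.71428571 139.42857143] [[ 0.67116782 -0.69065858  0.15      ]]
16 [ 44.1875 145.6875] [[0.6147138 0.5931263 0.15     ]]
```

```bash
python3 -m inch '-.06 -.15 0 0 0 .02 1;-.12 -.3 0 0 0 .04 1;-.18 -.45 0 0 0 .04 1;-.24 -.6 0 0 0 .04 1;-.268 -.693 0 0 0 .04 1'
python3 -m inch '0 0 0 0 0 0 1;0 0 .1 0 0 0 1;0 0 .2 0 0 0 1;0 0 .3 0 0 0 1;0 0 .3 0 0 0 1'
python3 - <<'E'
from h import *
goto((.4471,.1116,.0515),-.217)
E
```

```text
clock: 36.35
ee_pos: [0.4443, 0.1112, 0.2412]
orientation: [0.78, 0.626, -0.001, 0.0]
force: [0.4, 0.4, -0.4]
grip_width: 0.847
finger_force: 0.0
clock: 36.85
ee_pos: [0.4468, 0.1119, 0.1486]
orientation: [0.78, 0.626, -0.002, -0.001]
force: [-0.1, -0.1, 0.1]
grip_width: 1.0
finger_force: 0.0
shift [0.0, 0.0026, 0.3237] turn [-0.0015, 0.0007, -0.0003]
```

```bash
python3 -m inch '0 .002 .1 0 0 0 1;0 .002 .2 0 0 0 1;0 .002 .31 0 0 0 1;0 .002 .322 0 0 0 1;0 .002 .322 0 0 0 .5' 60
python3 -m inch '0 0 0 0 0 0 0;0 0 0 0 0 0 0;0 0 0 0 0 0 0;0 0 0 0 0 0 0;0 0 0 0 0 0 0' 60
cat >> h.py <<'E'
def extract(h=.0332):
    q,r=tool();y=r.apply([0,1,0]);yaw=np.arctan2(y[1],y[0]);b=q[:2]+0
    for n,tip,dz,t in(('q',-.0735,.0008,.06),('half',-.0735,.001,.11),('tilt',-.0735,.0015,.22),('out',-.057,.0025,.22),('up',-.057,.08,.22)):
        p=np.array(baypose(b,yaw,tip,dz,t,h));p[2]+=q[2]-(.018+h)
        print(n,end=' ');goto(p,yaw,t)
E
python3 - <<'E'
from h import *
print(tool()[0]);extract(.0332)
E
```

```text
clock: 37.35
ee_pos: [0.4486, 0.112, 0.0552]
orientation: [0.78, 0.626, -0.0, 0.0]
force: [0.4, 0.3, 1.1]
grip_width: 0.856
finger_force: 0.0
clock: 37.85
ee_pos: [0.4483, 0.112, 0.0555]
orientation: [0.78, 0.626, 0.0, 0.001]
force: [-2.2, 0.1, 11.7]
grip_width: 0.152
finger_force: 59.3
[0.44825394 0.11202548 0.05548037]
q shift [-0.0, -0.0054, -0.0173] turn [-0.0187, 0.0, 0.0]
half shift [-0.0, -0.0119, -0.0298] turn [-0.0346, 0.0, 0.0]
tilt shift [-0.0, -0.0284, -0.0562] turn [-0.0696, 0.0, 0.0]
out shift [-0.0, 0.0266, -0.0595] turn [-0.0696, 0.0, 0.0]
up shift [-0.0, 0.027, -0.3178] turn [-0.0696, 0.0, 0.0]
```

```bash
python3 -m inch '0 -.002 -.009 -.009 0 0 0;0 -.006 -.0175 -.0187 0 0 0;0 -.0135 -.03 -.035 0 0 0;0 -.022 -.043 -.053 0 0 0;0 -.031 -.057 -.07 0 0 0'
python3 -m inch '0 0 0 0 0 0 0;0 .013 .002 0 0 0 0;0 .026 .005 0 0 0 0;0 .04 .008 0 0 0 0;0 .054 .009 0 0 0 0'
python3 -m inch '0 0 0 0 0 0 0;0 .01 -.04 0 0 0 0;0 .025 -.12 0 0 0 0;0 .04 -.2 0 0 0 0;0 .08 -.35 0 0 0 0'
python3 - <<'E'
from h import *
carrier('blue',.12)
goto((.445,-.33,.2),0)
E
```

```text
clock: 38.35
ee_pos: [0.4388, 0.1142, 0.0721]
orientation: [0.775, 0.622, 0.07, 0.086]
force: [0.0, -0.7, -0.6]
grip_width: 0.151
finger_force: 58.5
clock: 38.85
ee_pos: [0.4556, 0.1102, 0.0724]
orientation: [0.775, 0.622, 0.068, 0.086]
force: [0.6, -0.1, -1.5]
grip_width: 0.151
finger_force: 58.6
clock: 39.35
ee_pos: [0.4541, 0.1104, 0.1795]
orientation: [0.775, 0.623, 0.066, 0.084]
force: [0.8, -0.3, -1.0]
grip_width: 0.149
finger_force: 58.6
blue 10513 px [211. 216.] origin [0.4719 0.1073] yaw -0.3535 size 0.1673 0.0911
blue 614 px [429. 279.] origin [0.5927 0.0274] yaw 0.7046 size 0.0337 0.0228
blue 2028 px [491. 331.] origin [ 0.6401 -0.0678] yaw -1.5116 size 0.0782 0.0423
shift [-1.4437, 0.2808, 0.0165] turn [0.0714, 0.007, -0.0688]
```

```bash
python3 -m inch '0 0 -.05 .02 0 -.01 0;0 0 -.1 .04 .002 -.03 0;0 0 -.1 .06 .005 -.05 0;0 0 -.1 .0714 .007 -.0688 0;0 0 -.1 .0714 .007 -.0688 0'
python3 - <<'E'
from h import *
goto((.47,-.3,.2),0)
E
```

```text
clock: 39.9
ee_pos: [0.4495, 0.1117, 0.2094]
orientation: [0.707, 0.707, -0.003, -0.002]
force: [-0.1, -0.2, -1.3]
grip_width: 0.147
finger_force: 58.9
shift [-1.3722, 0.0693, 0.0329] turn [-0.0018, 0.0004, -0.0002]
```

```bash
python3 -m inch '-.12 .01 0 0 0 0 0;-.28 .02 0 0 0 0 0;-.44 .03 0 0 0 0 0;-.6 .04 0 0 0 0 0;-.75 .05 0 0 0 0 0'
python3 -m inch '-.15 .01 0 0 0 0 0;-.3 .01 0 0 0 0 0;-.45 .02 0 0 0 0 0;-.58 .02 0 0 0 0 0;-.622 .02 0 0 0 0 0'
python3 -m inch '0 0 .1 0 0 0 0;0 0 .2 0 0 0 0;0 0 .3 0 0 0 0;0 0 .4 0 0 0 0;0 0 .45 0 0 0 0'
python3 - <<'E'
from h import *
goto((.47,-.3,.0407),0)
o=env.get_obs();print(o['grip_width'],o['finger_force'])
E
```

```text
clock: 40.4
ee_pos: [0.4634, -0.115, 0.2097]
orientation: [0.708, 0.706, -0.002, -0.001]
force: [0.6, 0.4, -1.1]
grip_width: 0.149
finger_force: 58.9
clock: 40.9
ee_pos: [0.4692, -0.3029, 0.2096]
orientation: [0.709, 0.705, -0.003, -0.001]
force: [0.8, 0.1, -1.3]
grip_width: 0.154
finger_force: 58.9
clock: 41.4
ee_pos: [0.4681, -0.2986, 0.0728]
orientation: [0.708, 0.706, -0.003, -0.003]
force: [0.2, -0.1, -1.1]
grip_width: 0.151
finger_force: 58.9
shift [-0.0046, 0.0073, 0.1069] turn [-0.0024, 0.0, -0.0007]
0.1513133698870836 58.8528174161911
```

```bash
python3 -m inch '0 0 .04 -.001 0 0 0;0 0 .08 -.002 0 0 0;0 0 .096 -.002 0 0 0;0 0 .104 -.002 0 0 0;0 0 .104 -.002 0 0 0'
python3 -m inch '0 0 .002 0 0 0 0;0 0 .004 0 0 0 0;0 0 .004 0 0 0 0;0 0 .004 0 0 0 0;0 0 .004 0 0 0 0'
```

```text
clock: 41.9
ee_pos: [0.4688, -0.3001, 0.0442]
orientation: [0.708, 0.707, -0.0, 0.001]
force: [-0.0, 0.4, 0.0]
grip_width: 0.149
finger_force: 58.9
clock: 42.4
ee_pos: [0.4688, -0.3001, 0.0429]
orientation: [0.707, 0.707, -0.0, 0.001]
force: [0.2, -0.6, -1.0]
grip_width: 0.153
finger_force: 58.9
```

Another 2 mm down to touch the mat, then release and lift.

```bash
python3 -m inch '0 0 .003 0 0 0 0;0 0 .006 0 0 0 0;0 0 .0085 0 0 0 0;0 0 .0085 0 0 0 0;0 0 .0085 0 0 0 0'
python3 -m inch '0 0 0 0 0 0 .2;0 0 0 0 0 0 .5;0 0 0 0 0 0 1;0 0 0 0 0 0 1;0 0 0 0 0 0 1'
python3 -m inch '0 0 -.1 0 0 0 1;0 0 -.25 0 0 0 1;-.1 0 -.4 0 0 0 1;-.25 0 -.55 0 0 0 1;-.25 0 -.55 0 0 0 1'
python3 - <<'E'
from h import *
carrier('blue')
goto((.4627,.2197,.2),-.199)
E
```

```text
clock: 42.9
ee_pos: [0.4687, -0.3001, 0.0405]
orientation: [0.707, 0.707, -0.0, 0.001]
force: [-2.9, 0.8, 5.7]
grip_width: 0.153
finger_force: 59.8
clock: 43.4
ee_pos: [0.4687, -0.3001, 0.0402]
orientation: [0.707, 0.707, -0.0, 0.001]
force: [-0.9, 0.0, 0.0]
grip_width: 0.87
finger_force: 0.0
clock: 43.9
ee_pos: [0.4691, -0.3778, 0.2094]
orientation: [0.708, 0.706, -0.0, 0.004]
force: [0.3, 0.4, -1.2]
grip_width: 1.0
finger_force: 0.0
blue 3628 px [238.  83.] origin [ 0.4688 -0.2992] yaw 0.0069 size 0.129 0.0516
shift [1.9943, -0.0269, 0.018] turn [0.002, 0.002, 0.0625]
```

```bash
python3 -m inch '.16 0 0 0 0 .01 1;.32 0 0 0 0 .02 1;.48 0 0 0 0 .03 1;.64 0 0 0 0 .03 1;.78 -.01 0 0 0 .03 1'
python3 - <<'E'
from h import *
goto((.4627,.2197,.2),-.199)
E
```

```text
clock: 44.45
ee_pos: [0.4649, -0.1381, 0.2042]
orientation: [0.74, 0.673, -0.0, 0.0]
force: [0.4, -0.2, -0.3]
grip_width: 1.001
finger_force: 0.0
shift [1.1867, -0.1205, 0.0127] turn [-0.0, 0.0003, 0.0331]
```

```bash
python3 -m inch '.16 -.02 0 0 0 .01 1;.32 -.03 0 0 0 .02 1;.48 -.05 0 0 0 .033 1;.64 -.07 0 0 0 .033 1;.8 -.08 0 0 0 .033 1'
python3 - <<'E'
from h import *
carrier('yellow',.028)
goto((.4627,.2197,.2),-.199)
E
```

```text
clock: 44.95
ee_pos: [0.4634, 0.1026, 0.2039]
orientation: [0.774, 0.633, -0.001, 0.001]
force: [0.9, -0.3, -0.3]
grip_width: 1.003
finger_force: 0.0
yellow 6425 px [200.  37.] origin [0.4606 0.2211] yaw -0.1987 size 0.1487 0.0567
shift [0.3652, -0.0747, 0.013] turn [0.0, 0.0001, 0.001]
```

```bash
python3 -m inch '.15 -.03 0 0 0 .001 1;.3 -.06 0 0 0 .001 1;.365 -.075 0 0 0 .001 1;.365 -.075 .1 0 0 .001 1;.365 -.075 .25 0 0 .001 1'
python3 -m inch '0 0 0 0 0 0 1;0 0 0 0 0 0 1;0 0 0 0 0 0 1;0 0 0 0 0 0 1;0 0 0 0 0 0 1'
python3 - <<'E'
from h import *
goto((.4627,.2197,.0505),-.199)
E
```

```text
clock: 45.5
ee_pos: [0.4643, 0.2134, 0.1295]
orientation: [0.774, 0.633, 0.002, 0.002]
force: [0.8, 0.1, -0.3]
grip_width: 1.004
finger_force: 0.0
clock: 46.0
ee_pos: [0.4648, 0.2121, 0.1306]
orientation: [0.775, 0.632, 0.001, 0.001]
force: [-0.1, 0.2, -0.3]
grip_width: 0.995
finger_force: 0.0
shift [0.0237, -0.0126, 0.267] turn [0.001, 0.0002, -0.0011]
```

```bash
python3 -m inch '.024 -.013 .1 0 0 0 1;.024 -.013 .2 0 0 0 1;.024 -.013 .26 0 0 0 1;.024 -.013 .267 0 0 0 1;.024 -.013 .267 0 0 0 .5' 60
python3 -m inch '0 0 0 0 0 0 0;0 0 0 0 0 0 0;0 0 0 0 0 0 0;0 0 0 0 0 0 0;0 0 0 0 0 0 0' 60
python3 - <<'E'
from h import *
h=tool()[0][2]-.018;print(h);extract(h)
E
```

```text
clock: 46.5
ee_pos: [0.4623, 0.2197, 0.0497]
orientation: [0.775, 0.632, -0.0, 0.001]
force: [0.6, -0.3, 0.9]
grip_width: 0.86
finger_force: 0.0
clock: 47.0
ee_pos: [0.4622, 0.2198, 0.0499]
orientation: [0.775, 0.632, 0.0, 0.001]
force: [-0.7, -0.0, 7.3]
grip_width: 0.152
finger_force: 59.2
0.031880024146292055
q shift [-0.0, -0.0051, -0.0173] turn [-0.0185, 0.0003, 0.0]
half shift [-0.0, -0.0114, -0.0298] turn [-0.0344, 0.0003, 0.0]
tilt shift [-0.0001, -0.0274, -0.0563] turn [-0.0694, 0.0003, 0.0]
out shift [-0.0001, 0.0276, -0.0595] turn [-0.0694, 0.0003, 0.0]
up shift [-0.0003, 0.0281, -0.3179] turn [-0.0694, 0.0003, 0.0]
```

```bash
python3 -m inch '0 -.002 -.009 -.009 0 0 0;0 -.005 -.0175 -.0187 0 0 0;0 -.0115 -.03 -.035 0 0 0;0 -.02 -.043 -.053 0 0 0;0 -.0275 -.057 -.07 0 0 0'
python3 -m inch '0 0 0 0 0 0 0;0 .013 .002 0 0 0 0;0 .026 .005 0 0 0 0;0 .04 .008 0 0 0 0;0 .054 .009 0 0 0 0'
python3 -m inch '0 0 0 0 0 0 0;0 .01 -.04 0 0 0 0;0 .025 -.12 0 0 0 0;0 .04 -.2 0 0 0 0;0 .1 -.45 0 0 0 0'
python3 - <<'E'
from h import *
goto((.4627,.2197,.22),0)
E
```

```text
clock: 47.5
ee_pos: [0.4538, 0.2215, 0.0666]
orientation: [0.77, 0.628, 0.07, 0.086]
force: [0.9, -0.1, -1.1]
grip_width: 0.153
finger_force: 58.4
clock: 48.0
ee_pos: [0.4707, 0.2179, 0.0671]
orientation: [0.77, 0.628, 0.069, 0.086]
force: [0.3, -0.6, -1.0]
grip_width: 0.154
finger_force: 58.5
clock: 48.5
ee_pos: [0.468, 0.218, 0.1772]
orientation: [0.77, 0.629, 0.067, 0.085]
force: [1.1, 1.4, -0.9]
grip_width: 0.154
finger_force: 58.5
shift [0.0014, 0.0125, -0.1434] turn [0.0683, 0.0082, -0.0639]
```

```bash
python3 -m inch '0 0 -.05 .02 0 -.01 0;0 .01 -.1 .04 .004 -.03 0;0 .012 -.12 .06 .006 -.05 0;0 .012 -.12 .07 .008 -.064 0;0 .012 -.12 .07 .008 -.064 0'
python3 - <<'E'
from h import *
goto((.47,-.13,.21),0)
E
```

```text
clock: 49.0
ee_pos: [0.4655, 0.2192, 0.2143]
orientation: [0.707, 0.707, 0.001, -0.001]
force: [-0.1, 0.2, -0.9]
grip_width: 0.154
finger_force: 58.7
shift [-1.1641, 0.015, 0.0125] turn [0.0, -0.0005, 0.0]
```

```bash
python3 -m inch '-.12 0 0 0 0 0 0;-.28 0.005 0 0 0 0 0;-.44 .01 0 0 0 0 0;-.6 .01 0 0 0 0 0;-.7 .01 0 0 0 0 0'
python3 -m inch '-.15 0 0 0 0 0 0;-.3 0 0 0 0 0 0;-.42 .005 0 0 0 0 0;-.464 .005 0 0 0 0 0;-.464 .005 0 0 0 0 0'
python3 -m inch '0 0 .1 0 0 0 0;0 0 .2 0 0 0 0;0 0 .3 0 0 0 0;0 0 .4 0 0 0 0;0 0 .48 0 0 0 0'
python3 - <<'E'
from h import *
goto((.47,-.13,.0349),0)
E
```

```text
clock: 49.5
ee_pos: [0.4675, 0.0069, 0.2138]
orientation: [0.708, 0.706, 0.0, -0.0]
force: [0.7, -0.0, -1.4]
grip_width: 0.155
finger_force: 58.7
clock: 50.0
ee_pos: [0.4693, -0.1309, 0.2135]
orientation: [0.708, 0.706, 0.0, -0.0]
force: [0.3, 0.5, -1.7]
grip_width: 0.149
finger_force: 58.7
clock: 50.5
ee_pos: [0.4692, -0.1278, 0.0685]
orientation: [0.707, 0.707, 0.0, -0.001]
force: [0.7, -0.5, -1.6]
grip_width: 0.155
finger_force: 58.7
shift [-0.0074, 0.0027, 0.1119] turn [-0.0002, -0.0005, 0.0002]
```

```bash
python3 -m inch '0 0 .04 0 0 0 0;0 0 .08 0 0 0 0;0 0 .1 0 0 0 0;0 0 .107 0 0 0 0;0 0 .107 0 0 0 0'
python3 -m inch '0 0 0 0 0 0 0;0 0 .002 0 0 0 0;0 0 .004 0 0 0 0;0 0 .004 0 0 0 0;0 0 .004 0 0 0 0'
```

```text
clock: 51.0
ee_pos: [0.4698, -0.1296, 0.0381]
orientation: [0.707, 0.707, 0.001, -0.0]
force: [0.7, -0.5, -1.1]
grip_width: 0.155
finger_force: 58.6
clock: 51.5
ee_pos: [0.4696, -0.1296, 0.0366]
orientation: [0.707, 0.707, 0.001, -0.0]
force: [-0.4, 0.7, -1.8]
grip_width: 0.154
finger_force: 58.6
```

```bash
python3 -m inch '0 0 .002 0 0 0 0;0 0 .004 0 0 0 0;0 0 .006 0 0 0 0;0 0 .006 0 0 0 0;0 0 .006 0 0 0 0'
python3 -m inch '0 0 0 0 0 0 .2;0 0 0 0 0 0 .5;0 0 0 0 0 0 1;0 0 0 0 0 0 1;0 0 0 0 0 0 1'
python3 -m inch '0 0 -.1 0 0 0 1;0 0 -.25 0 0 0 1;-.1 0 -.4 0 0 0 1;-.25 0 -.6 0 0 0 1;-.3 0 -.75 0 0 0 1'
python3 -m inch '0 0 0 0 0 0 1;0 0 0 0 0 0 1;0 0 0 0 0 0 1;0 0 0 0 0 0 1;0 0 0 0 0 0 1'
python3 - <<'E'
from h import *
carrier('yellow');carrier('blue')
im,i=grab('top')
for ce,a,l in blobs(mask(im,'green'),20): print(a,ce)
E
```

```text
clock: 52.0
ee_pos: [0.4696, -0.1296, 0.0349]
orientation: [0.707, 0.707, 0.001, -0.0]
force: [-1.1, 1.1, 4.0]
grip_width: 0.149
finger_force: 59.4
clock: 52.5
ee_pos: [0.4696, -0.1296, 0.0347]
orientation: [0.707, 0.707, 0.001, -0.0]
force: [-1.0, -0.4, 0.2]
grip_width: 0.867
finger_force: 0.0
clock: 53.0
ee_pos: [0.4691, -0.21, 0.2382]
orientation: [0.707, 0.707, 0.0, -0.0]
force: [0.5, -0.2, -0.6]
grip_width: 1.002
finger_force: 0.0
clock: 53.5
ee_pos: [0.4694, -0.2083, 0.2355]
orientation: [0.707, 0.707, 0.0, -0.001]
force: [-0.4, 0.1, 1.0]
grip_width: 0.997
finger_force: 0.0
yellow 3274 px [242.  86.] origin [ 0.4698 -0.1301] yaw 0.0007 size 0.1293 0.0516
blue 1061 px [501.  25.] origin [ 0.708  -0.0846] yaw -1.3446 size 0.0504 0.0214
blue 519 px [447.  36.] origin [ 0.6619 -0.092 ] yaw -1.3323 size 0.053 0.0243
blue 2161 px [241. 237.] origin [ 0.4689 -0.298 ] yaw 0.0008 size 0.1288 0.0529
29 [186.68965517 135.44827586]
```

```bash
python3 -c "
from workcell import env
print(env.close_job())"
```

```text
the job is handed in; nothing more can be done
None
```

I handed the job in at about 54 s. The yellow and blue carriers (red was absent) went home in their bays, the cap was pressed and released, the dryer ran for about 4 s and was switched off, and both carriers measured flat on the mat again; no verdict came back.

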